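# Lock the levelling screw of an instrument stand

### The job

The screw of the levelling stand is set right; lock it. Fit the spanner whose jaw suits the screw's square head, with its handle lying on the stand's rest beside the stop pin so that the screw cannot turn, then swing the locknut's lever clockwise (seen from above) until it comes to its stop. Finally lift the spanner off and lay it flat back on the grey tool mat; the screw must not turn more than about ten degrees from its setting, and everything else stays where it is.

Things in the scene. Friction and masses are not known exactly. Their poses are not given: they have to be found in the camera images.
- stand: Levelling stand, grey painted iron, fixed to the bench. Origin: underside, on the upright axis of the screw. Round foot 150 mm across, 15 mm high; a tongue runs from it towards -x to the rest. In the middle, from below: hexagonal steel locknut 64 mm across corners (z 57 to 79 mm) with its lever, then the screw's shoulder and square head.
- seat (a point): On the screw's axis, z 90 mm above the bench, axes of the stand: top of the round shoulder (48 mm across). Above it the square head, 26 mm across flats, sides along the stand's x and y as set, 24 mm high, then tapering to 18 mm in 7 mm more. A fitted spanner lies flat on shoulder and rest: its origin here, its axes parallel to the stand's, handle to -x.
- rest_top (a point): Centre of the flat top of the rest, a grey block 30 (x) by 70 (y) mm on the stand, 125 mm from the screw's axis on the -x side; its top is level with the shoulder, 90 mm above the bench. The spanner's handle lies on it.
- pin_top (a point): Top of the upright steel stop pin on the rest, 16 mm diameter, 25 mm tall, centred 23 mm to the stand's +y of the handle's centre line. A fitted spanner's handle lies on the pin's -y side with 4 mm of air; clockwise torque swings it against the pin.
- stem (a joint): Turn of the screw from its setting, rad; 0 at the start; grows clockwise seen from above. It turns easily (0.12 N m).
- locknut (a joint): Turn of the locknut on the screw, rad, clockwise seen from above; hard stop (tight) at 1.90; starts between 0.2 and 0.9. It drags on the screw (0.5 N m, 5 N at the lever's grip), which turns along unless held. Lever: steel bar, top 73 mm above the bench, its direction in the stand's frame +0.349 rad (counterclockwise from +x) minus locknut minus stem. Stays where it is left.
- lever_grip (a point): Top centre of the white upright round grip at the lever's end: 24 mm diameter, 49 mm tall, 95 mm from the screw's axis, its top 125 mm above the bench. It spins freely about its own upright axis.
- spanner: Steel open-ended spanner, the larger of two, 196 mm over all, 12 mm thick, 0.25 kg. Origin: underside, in the centre of the jaw. +x points out of the open jaw, the handle runs to -x. Jaw gap 28 mm along y, open from x -18 to +20 mm; head 62 mm wide, x -34 to +20 mm. Handle 22 mm wide from x -34 to -176 mm. Balances near x -62 mm. Starts lying flat on the mat.
- spanner_tail (a point): Point near the end of the larger spanner's handle, on its underside, 165 mm behind the jaw centre.
- mat: Flat grey tool mat, fixed, 360 (x) by 260 (y) by 4 mm thick. Origin: centre of its underside, on the bench.
- small_spanner: Smaller steel spanner, about 145 mm long, 10 mm thick, jaw gap 16 mm (too small for the screw), handle 16 mm wide. Origin: underside, in the centre of the jaw; handle runs 133 mm to -x. Lies on the mat; leave it.
- screwdriver: Black-handled screwdriver 180 mm long lying across the mat's far end, along its own x. Origin: underside, about mid-length. Leave it.
- lens_jar: Closed jar, 60 mm diameter, 85 mm high, standing near the stand. Origin: centre of underside. Leave it.
- cup: White open cup, 68 mm across the rim, 80 mm high, standing near the stand. Origin: centre of underside. Leave it.
- spray_bottle: White bottle, 56 mm diameter, 170 mm high, standing at the back. Origin: centre of underside. Leave it.
- occluder: Flat cream eye occluder, disc 80 mm across (centred at x +60 mm) with a handle to x -90 mm, 6 mm thick, on the bench at the left. Origin: underside, mid-length. Leave it.
- mug: White mug, 80 mm across, 95 mm high, handle to its +y, on the bench at the right. Origin: centre of underside. Leave it.
There are look-alikes about, which are no part of the job. Leave any green look-alike of the spanner alone.

How it is judged (in metres and radians):
On the way, in this order (a step that is already met when the one before it is completed fails the run):
1. the larger spanner sits flat on the screw's square head, its handle on the rest (horizontal distance between spanner and stand below 0.014 m and z of spanner in the frame of stand below 0.095 m and x of spanner_tail in the frame of stand below -0.14 m and angle between spanner's own z axis and vertical below 0.1 rad), for 0.2 s.
2. the locknut is turned to its stop while the spanner is still fitted (all of step 1 and value of joint locknut above 1.83 rad), for 0.2 s.
At the end, for the whole second after the job is handed in: The locknut stands within 0.07 rad of its stop (joint above 1.83), the screw is within 0.25 rad of its setting, and the larger spanner lies flat and at rest on the mat (its jaw centre and the end of its handle inside the mat's outline, within 10 mm) (value of joint locknut above 1.83 rad and value of joint stem between -0.25 and 0.25 rad and x of spanner_tail in the frame of mat between -0.19 and 0.19 m and y of spanner_tail in the frame of mat between -0.14 and 0.14 m and x of spanner in the frame of mat between -0.19 and 0.19 m and y of spanner in the frame of mat between -0.14 and 0.14 m and z of spanner in the frame of mat below 0.01 m and angle between spanner's own z axis and vertical below 0.1 rad and linear speed of spanner below 0.02 m/s); the robot touches nothing.
It fails at once if the screw turned more than 0.25 rad from its setting (value of joint stem above 0.25 rad or value of joint stem below -0.25 rad).
It fails at once if a bystander was moved by more than 30 mm or knocked over (distance of any of small_spanner, screwdriver, lens_jar, cup, spray_bottle, occluder, mug from where it was at the start of the episode above 0.03 m or angle between any of small_spanner, lens_jar, cup, spray_bottle, occluder, mug's own z axis and vertical above 0.5 rad).
It also fails if it takes over 72 s, if anything falls off the work surface, if the arm or the gripper's body presses on something with over 40 N, if the wrist force passes 120 N, or if a joint passes its speed limit or range.

### The arm

A 6-joint arm with a two-finger parallel gripper is mounted at the origin on the work surface. World frame = base frame: x ahead of the robot, y to its left, z up, the work surface at z = 0. Lengths are in mm, angles in rad, forces in N, time in s.
With the tool pointing down it reaches from about 425 to 925 mm from the base axis. Payload 12.5 kg.
Tool frame: the origin (TCP) lies midway between the tips of the shut fingers; the grasp point (between the pads) lies 19 mm behind it; z points along the fingers, y is the direction in which the jaws open and shut (so a half turn about z gives the same grasp; the last joint's range is limited). The gripper opens to 85 mm and grips with 20 to 120 N. Pads are 22 mm wide; open, the fingers measure 114 mm over their backs; the gripper's body (76 mm by 85 mm) begins 54 mm behind the grasp point. The pads swing forward as they close: fully open they stand 13 mm farther back than shut.
Start: joints at [-1.22, 0.491, 1.559, -0, 1.092, -0.106], TCP at [275.698, -560.924, 231.327] pointing down, gripper open.
Joint ranges: [-3.1, 3.1], [-0.84, 2.19], [0.05, 2.79], [-1.13, 4.28], [0.06, 2.93], [-2.69, 2.69]. Speed limits (rad/s): [2.22, 2.22, 2.79, 3.14, 3.14, 3.14].

### API

Orientations are given as a unit quaternion [w, x, y, z].
In Python, from workcell import monitor, vision, ctrl gives the robot as it stands.
- The arm moves only by the tool apply_moves, never from a script. Its argument "moves" is a list of rows, each a list of 7 numbers: the shift along the tool's x, y, z in m, then the turn, a rotation vector about the tool's x, y, z in degrees, then the closure, from 0 (fully open) to 1 (shut). A call has 1 to 5 rows; each row is the pose to reach, as a shift and turn from the pose measured when the call began, along the tool's axes at that moment; what a row does not reach only later rows make up. A row lasts 1/8 s, in which the tool goes at most 62.5 mm and 10.7 degrees, less where a joint would pass 70% of its speed; a pose out of reach is approached as far as the arm can. A call with a gripper value outside its range is refused whole. The fingers move at their own pace and stop on an object; "grip_force" is the grip in N (left out, the last holds). Time passes only in rows, so rows that repeat a pose let the fingers close. It gives the time, the measured TCP pose, the force and the opening at its end, in the units of the state.
- monitor.observe(): the state, without advancing time (a new reading comes with each control period).
- vision.grab_frame(name): name is "scene" or "top" or "wrist"; returns a dict with "img" (400x640x3 uint8, red, green, blue), "camera_matrix" (3x3 intrinsics, pixels), "R" (3x3) and "t" (3): a world point X has camera coordinates R X + t. Camera axes: x right, y down, z forward; pixel columns grow to the right and rows downward; lengths in mm; the calibration is good to about 2 mm. The wrist camera is an equidistant fisheye: a pixel r from the principal point sees the ray r / f radians off the axis. A picture is of the moment at which its call begins. There is no depth.
- ctrl.job_done(): hands the job in, once; it reports no verdict.
Trained networks look in the newest picture that a camera, given by its name, has taken for a name from the list of things; names that differ only in an ending like _2 or _b are one class to them, and where a whole thing is asked for, a point or a joint stands for the part that bears it (a point fixed in the world has none). Each returns a list of dicts, best first, with "p" (0 to 1); they miss things now and then, are a little off and sometimes report something else, mostly with a low value. They report only what shows in the picture. A call takes as long as a camera call. They do not tell look-alikes from the thing itself.
- vision.look_for(target, camera): "position" ([x, y, z] in mm, in world coordinates, good to about 4 mm: the middle of the surface that is visible of it).
- vision.landmark_of(target, camera): "position" ([x, y, z] in mm, in world coordinates, good to about 4 mm: a listed point, or the origin of a listed thing).
The state is a dict: "time": time; "joint_pos": joint angles; "dq": joint speeds; "tau": joint torques, N m; "tcp_pos": TCP position; "eef_rot": TCP orientation; "ft_force": force on the tool from outside, world axes, zero at the start; "moment": the same for the moment, N m; "width": opening from 0.0 (shut) to 1.0 (fully open).
Only numpy, scipy, OpenCV 4.12 (cv2) and the standard library are available. Lean on these libraries where they do the work, as an engineer would, in place of code of your own. Each camera call takes 0.05 s, during which the arm holds its last target.

## Working session

There is one attempt and no reset: what is moved stays moved. The work goes in short steps, Python scripts to look and compute and a tool call to move; the robot and the scene stay as the last step left them, time stands still between calls to the robot, and variables do not carry over. Pictures are saved under pics/ and viewed, and the job is handed in when it is done.

Besides the shell and the picture viewer there is one more tool, called after "Request:" as name(argument=value, ...), one argument or row to a line, values as JSON. apply_moves: Moves the arm, as the interface text tells. Its arguments: {"type":"object","properties":{"moves":{"type":"array"},"grip_force":{"type":"number"}},"required":["moves"]}

```bash
mkdir -p pics; ls
cat > h.py <<'E'
from workcell import monitor, vision, ctrl
import numpy as np, cv2
from scipy.spatial.transform import Rotation as Ro
def grab(c,fn=None):
    f=vision.grab_frame(c)
    if fn: cv2.imwrite('pics/'+fn,f['img'][:,:,::-1])
    return f
def proj(f,X):
    c=np.array(f['R'])@np.array(X,float)+np.array(f['t']); p=np.array(f['camera_matrix'])@c; return p[:2]/p[2]
def back(f,u,v,z):
    K=np.array(f['camera_matrix']);R=np.array(f['R']);t=np.array(f['t'])
    d=R.T@np.linalg.solve(K,[u,v,1]); o=-R.T@t
    return o+d*(z-o[2])/d[2]
E
python3 - <<'E'
from h import *
s=monitor.observe(); print(s)
for c in ['scene','top','wrist']:
    f=grab(c,c+'0.png'); print(c,f['camera_matrix'],-np.array(f['R']).T@f['t'])
for c in ['top','scene']:
    for n in ['stand','seat','rest_top','pin_top','lever_grip','spanner','spanner_tail','mat','small_spanner','screwdriver','lens_jar','cup','spray_bottle','occluder','mug']:
        try: print(c,n,[(np.round(d['position']).tolist(),round(d['p'],2)) for d in vision.landmark_of(n,c)][:4])
        except Exception as e: print(n,e)
E
```

```text
pics
{'time': 0.0, 'joint_pos': array([-1.21958370e+00,  4.91592745e-01,  1.55945973e+00, -1.36796186e-05,
        1.09170659e+00, -1.05577486e-01]), 'dq': array([ 0.00123259, -0.00176448, -0.00114406, -0.00086231,  0.0006531 ,
        0.00174115]), 'tau': array([-1.07350363e-03, -6.18451166e+01, -2.61587191e+01, -1.39395020e-04,
        4.13125323e-03, -4.48557432e-05]), 'tcp_pos': array([ 275.61868361, -560.68725185,  230.70358318]), 'eef_rot': array([-5.78069921e-04,  9.74030151e-01,  2.26417589e-01, -7.74702518e-05]), 'ft_force': array([-0.17907532, -0.26082926, -0.59872627]), 'moment': array([-0.02298837, -0.0196957 , -0.0094712 ]), 'width': 0.9974472259720313}
scene [[405.47721514   0.         326.6899579 ]
 [  0.         405.47721514 197.13182588]
 [  0.           0.           1.        ]] [1615.80720381 -647.9853131  1049.23266605]
top [[474.63940734   0.         324.8429802 ]
 [  0.         474.63940734 207.49652747]
 [  0.           0.           1.        ]] [ 431.47379065   90.02663642 1943.86767466]
wrist [[309.70691629   0.         317.96947855]
 [  0.         309.706916
[... 1295 characters left out ...]
, 242.0, 5.0], 0.57), ([343.0, 738.0, -9.0], 0.5), ([664.0, 168.0, 3.0], 0.16)]
scene spanner_tail [([424.0, 276.0, 4.0], 0.69), ([374.0, 578.0, -6.0], 0.67), ([662.0, 169.0, 4.0], 0.42)]
scene mat [([516.0, 210.0, 7.0], 0.8)]
scene small_spanner [([546.0, 137.0, 8.0], 0.6), ([444.0, -132.0, 113.0], 0.34)]
scene screwdriver [([664.0, 168.0, 6.0], 0.57)]
scene lens_jar [([368.0, -248.0, 1.0], 0.78), ([591.0, 243.0, 6.0], 0.64)]
scene cup [([544.0, -62.0, -0.0], 0.7), ([615.0, -269.0, 128.0], 0.41)]
scene spray_bottle [([791.0, 13.0, -5.0], 0.72)]
scene occluder [([445.0, 511.0, -4.0], 0.46), ([537.0, -216.0, 5.0], 0.17)]
scene mug [([421.0, -538.0, 1.0], 0.84), ([616.0, -268.0, 129.0], 0.27)]
```

Run:
```python
import cv2
t=cv2.imread('pics/top0.png')
# crops
print(t.shape)
```

```text
(400, 640, 3)
```

View pics/top0.png

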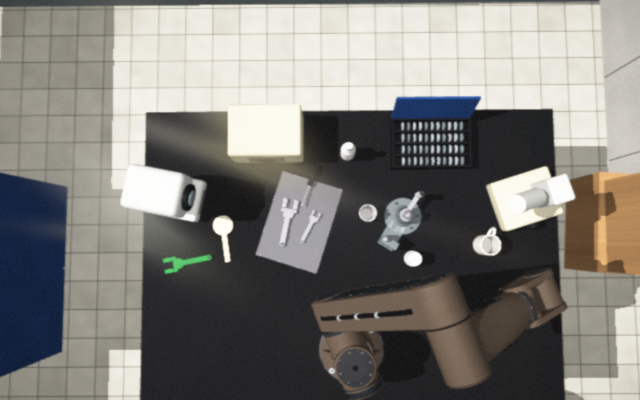

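View pics/scene0.png

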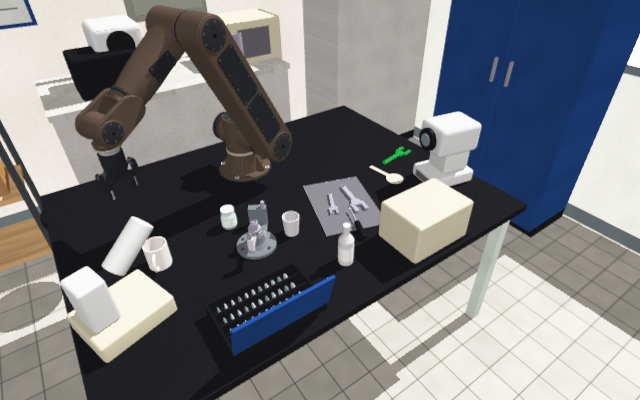

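Candidates for the larger spanner in the top picture are the grey one with its head at (288,207), the smaller grey one at (311,226), the green look-alike at (187,262) and the screwdriver at (307,190). By the description I choose the one at (288,207). Next I check a close crop.

Run:
```python
import cv2
t=cv2.imread('pics/top0.png')
a=cv2.resize(t[165:275,250:345],None,fx=5,fy=5,interpolation=cv2.INTER_CUBIC)
b=cv2.resize(t[165:275,355:435],None,fx=5,fy=5,interpolation=cv2.INTER_CUBIC)
cv2.imwrite('pics/c1.png',a);cv2.imwrite('pics/c2.png',b)
```

```text
(no output)
```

View pics/c1.png

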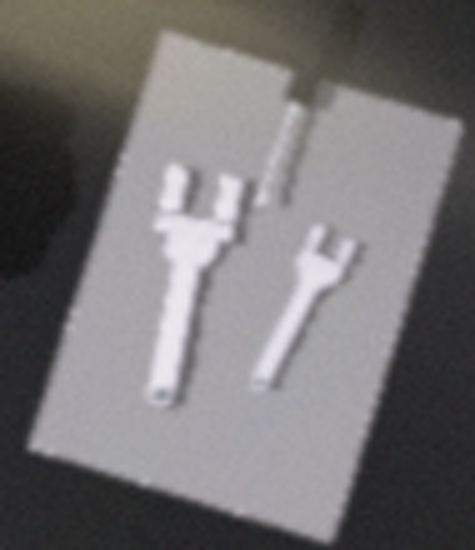

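View pics/c2.png

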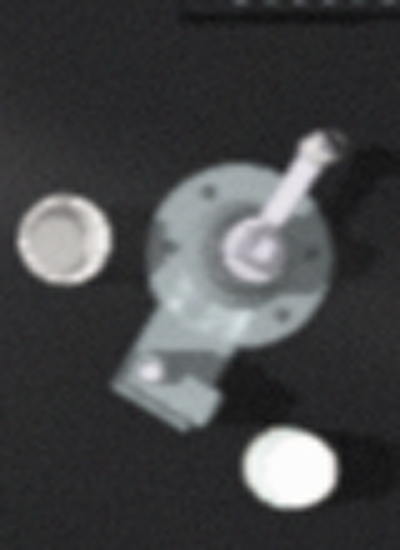

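The crop confirms it: the left spanner's head is at full-picture pixel (291,205) and its tail at (283,244). The smaller one is at (314,217). The second crop shows the stand at (406,215), with pin (385,239) and lever grip (420,194). I move towards the stand first and look with the wrist camera.

```bash
cat >> h.py <<'E'
def rot(s): 
    q=np.array(s['eef_rot']); return Ro.from_quat([q[1],q[2],q[3],q[0]])
def plan(x,y,z,yaw):
    """yaw: world angle of tool x (rad), tool z down"""
    s=monitor.observe(); R=rot(s)
    d=R.inv().apply(np.array([x,y,z])-s['tcp_pos'])
    T=Ro.from_euler('z',yaw)*Ro.from_rotvec([np.pi,0,0])
    rv=(R.inv()*T).as_rotvec(degrees=True)
    X=R.apply([1,0,0])
    print('tcp',np.round(s['tcp_pos'],1),'yaw',round(float(np.arctan2(X[1],X[0])),4),'F',np.round(s['ft_force'],1),'w',round(s['width'],3),'t',round(s['time'],2),'q',np.round(s['joint_pos'],2))
    print('shift m',np.round(d/1000,4),'rotdeg',np.round(rv,2))
def wray(f,u,v):
    K=np.array(f['camera_matrix']);dx,dy=u-K[0,2],v-K[1,2];r=np.hypot(dx,dy);th=r/K[0,0]
    return np.array([np.sin(th)*dx/max(r,1e-9),np.sin(th)*dy/max(r,1e-9),np.cos(th)])
def wback(f,u,v,z):
    R=np.array(f['R']);t=np.array(f['t']);d=R.T@wray(f,u,v);o=-R.T@t
    return o+d*(z-o[2])/d[2]
def wproj(f,X):
    K=np.array(f['camera_matrix']);c=np.array(f['R'])@np.array(X,float)+np.array(f['t'])
    th=np.arctan2(np.hypot(c[0],c[1]),c[2]);a=np.arctan2(c[1],c[0])
    return np.array([K[0,2]+K[0,0]*th*np.cos(a),K[1,2]+K[0,0]*th*np.sin(a)])
E
python3 -c "
from h import *
plan(500,-250,300,0.457+1.0)"
```

```text
tcp [ 275.7 -560.9  231.3] yaw 0.4568 F [-0.   0.5  0.2] w 1.001 t 1.65 q [-1.22  0.49  1.56 -0.    1.09 -0.11]
shift m [ 0.3384 -0.1801 -0.0687] rotdeg [  0.     0.   -57.31]
```

Request:
apply_moves(
  moves=[
    [0.06,-0.03,-0.07,0,0,-10,0.4],
    [0.338,-0.18,-0.07,0,0,-53,0.4],
    [0.338,-0.18,-0.07,0,0,-53,0.4],
    [0.338,-0.18,-0.07,0,0,-53,0.4],
    [0.338,-0.18,-0.07,0,0,-53,0.4],
  ],
  grip_force=60,
)

```text
time: 2.28
tcp_pos: [447.9, -322.1, 295.1]
eef_rot: [0.0, 0.769, 0.639, 0.0]
ft_force: [0.6, -1.4, -0.7]
width: 0.6
```

```bash
python3 -c "
from h import *
plan(500,-250,300,0.457+1.0)
f=grab('wrist','w1.png')
for n in ['stand','seat','rest_top','pin_top','lever_grip']:
  print(n,[(np.round(d['position']).tolist(),round(d['p'],2)) for d in vision.landmark_of(n,'wrist')][:3])
print(np.round(-np.array(f['R']).T@f['t'],1))
"
```

```text
tcp [ 447.9 -322.1  295.1] yaw 1.3873 F [ 0.6 -1.4 -0.7] w 0.6 t 2.27 q [-0.74  0.33  1.65 -0.    1.16 -0.56]
shift m [ 0.0804  0.0381 -0.005 ] rotdeg [ 0.03  0.02 -3.99]
stand [([536.0, -214.0, -3.0], 0.95), ([614.0, -266.0, 125.0], 0.56), ([540.0, -212.0, 90.0], 0.25)]
seat [([538.0, -214.0, 88.0], 0.73)]
rest_top [([428.0, -151.0, 88.0], 0.93)]
pin_top []
lever_grip [([612.0, -266.0, 125.0], 0.82)]
[ 462.2 -252.6  437.9]
```

View pics/w1.png

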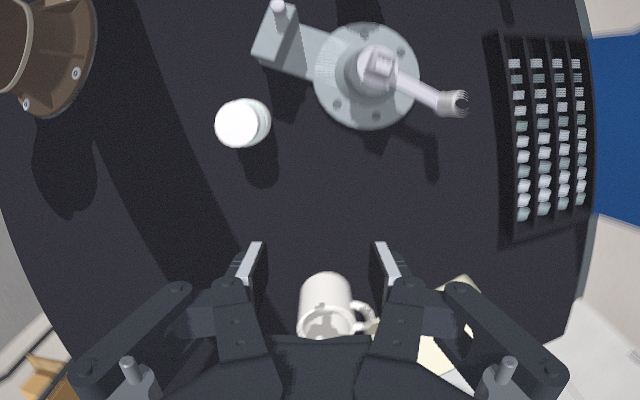

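The wrist picture shows the stand with the square head at (380,65), lever grip at (455,103) and pin at (279,8). I move closer overhead.

Request:
apply_moves(
  moves=[
    [0.065,0.01,-0.005,0,0,-10,0.4],
    [0.065,0.01,-0.005,0,0,-10,0.4],
    [0.065,0.01,-0.005,0,0,-10,0.4],
  ],
)

```text
time: 2.95
tcp_pos: [468.4, -263.6, 299.5]
eef_rot: [0.0, 0.714, 0.7, -0.0]
ft_force: [-0.1, 0.4, -0.1]
width: 0.602
```

```bash
python3 -c "
from h import *
plan(520,100,300,2.9)
f=grab('wrist','w2.png')
for n in ['stand','seat','rest_top','pin_top','lever_grip']:
  print(n,[(np.round(d['position'],1).tolist(),round(d['p'],2)) for d in vision.landmark_of(n,'wrist')][:3])
np.savez('w2.npz',**{k:np.array(f[k]) for k in f})
I=cv2.imread('pics/w2.png')
c=wproj(f,[536,-214,121]);print(c, wproj(f,[428,-151,90]),wproj(f,[441,-131,115]))
x0,y0=int(c[0])-130,max(0,int(c[1])-110)
print(x0,y0)
cv2.imwrite('pics/w2c.png',cv2.resize(I[y0:y0+200,x0:x0+260],None,fx=3,fy=3,interpolation=cv2.INTER_CUBIC))
"
```

```text
tcp [ 468.4 -263.6  299.5] yaw 1.5517 F [-0.1  0.4 -0.1] w 0.602 t 2.95 q [-0.64  0.3   1.68 -0.    1.16 -0.62]
shift m [ 0.3645  0.0447 -0.0007] rotdeg [-3.000e-02  1.000e-02 -7.725e+01]
stand [([534.1, -214.8, -3.0], 0.89)]
seat [([537.5, -212.9, 88.1], 0.94)]
rest_top [([424.7, -149.5, 87.5], 0.6)]
pin_top [([443.3, -133.0, 110.7], 0.93)]
lever_grip [([611.9, -266.8, 125.5], 0.55)]
[380.64054849 132.36702739] [279.01679628  76.97045823] [288.0949968   55.35867447]
250 22
```

View pics/w2c.png

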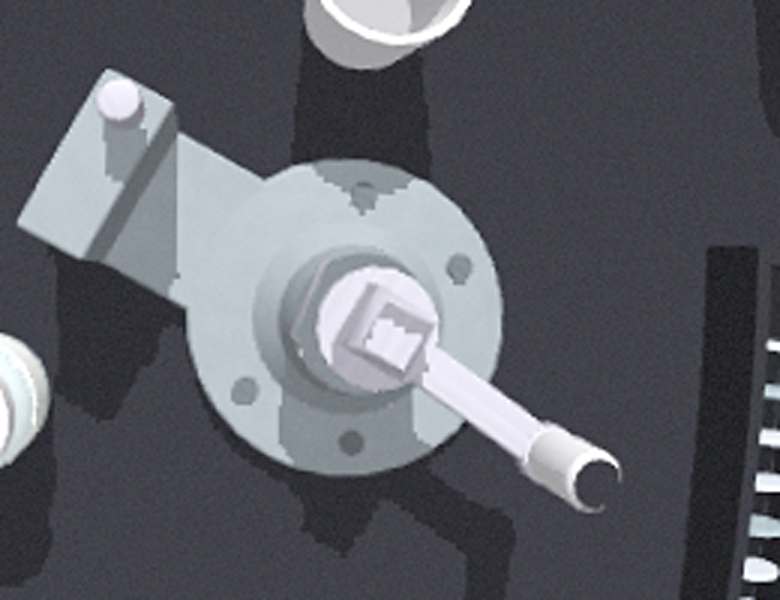

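```bash
python3 -c "
from h import *
f=dict(np.load('w2.npz'))
P=lambda a,b,z: np.round(wback(f,250+a/3-0.33,22+b/3-0.33,z)[:2],1)
print('pin',P(118,101,115))
for a,b in [(108,69),(175,103),(88,258),(18,222)]: print('rest',P(a,b,90))
print('restc',sum(P(a,b,90) for a,b in [(108,69),(175,103),(88,258),(18,222)])/4)
print('top',P(398,340,121)); print('shoulder c',P(377,328,90))
print('grip',P(597,481,125))
I=f['img'][:,:,::-1]
cv2.imwrite('pics/w2d.png',cv2.resize(I[95:165,340:410],None,fx=8,fy=8,interpolation=cv2.INTER_CUBIC))
"
```

```text
pin [ 441.9 -131. ]
rest [ 436.2 -113.4]
rest [ 461.  -127.9]
rest [ 427.1 -186.3]
rest [ 400.7 -171.1]
restc [ 431.25  -149.675]
top [ 537.9 -216.8]
shoulder c [ 536.  -214.5]
grip [ 615.4 -267. ]
```

View pics/w2d.png

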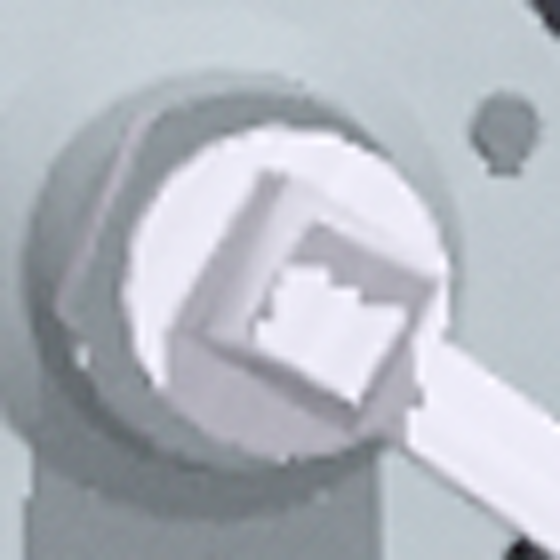

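```bash
python3 -c "
from h import *
f=dict(np.load('w2.npz'))
Q=lambda a,b,z: wback(f,340+a/8-0.44,95+b/8-0.44,z)[:2]
L,B,R=Q(207,335,114),Q(352,412,114),Q(438,290,114)
print(L,B,R,(L+R)/2,np.linalg.norm(L-B),np.linalg.norm(R-B),np.degrees(np.arctan2(*(B-L)[::-1])),np.degrees(np.arctan2(*(R-B)[::-1])))
a=Q(175,325,90);b=Q(270,175,90);print('base',a,b,np.linalg.norm(a-b),np.degrees(np.arctan2(*(b-a)[::-1])))
c=np.array([536.5,-214.5]);
def draw(c,yaw):
  I=cv2.resize(f['img'][95:165,340:410,::-1],None,fx=8,fy=8,interpolation=cv2.INTER_CUBIC)
  for z,h,col in [(90,13,(0,0,255)),(114,13,(0,255,0)),(121,9,(255,0,0))]:
    p=[]
    for i,j in [(1,1),(1,-1),(-1,-1),(-1,1)]:
      w=c+h*np.array([i*np.cos(yaw)-j*np.sin(yaw),i*np.sin(yaw)+j*np.cos(yaw)])
      p.append(((wproj(f,[*w,z])-[340,95]+.5)*8-.5))
    cv2.polylines(I,[np.int32(p)],True,col,1)
  return I
cv2.imwrite('pics/o1.png',draw(c,-0.528))
"
```

```text
[ 520.90308103 -218.94486957] [ 540.82320146 -229.26307079] [ 552.51648187 -212.55932259] [ 536.70978145 -215.75209608] 22.433824334821537 20.38989972271311 -27.38320153306266 55.00646808524539
base [ 519.91292825 -219.41380363] [ 533.62198929 -197.76872249] 25.621239082309486 57.65159363006202
```

View pics/o1.png

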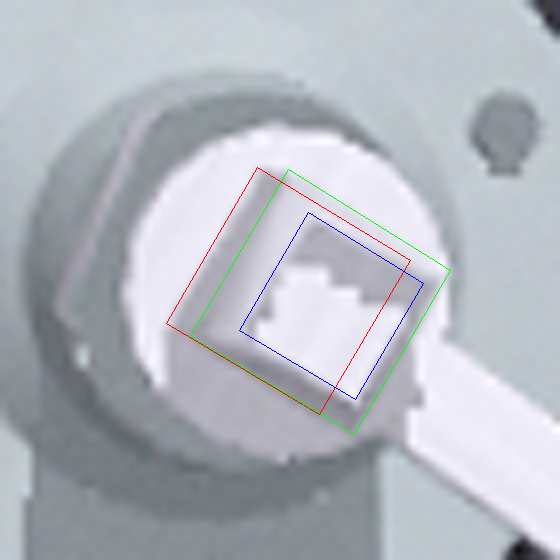

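The overlay fits to about 1 mm: head centre (537.3,-215), yaw about -0.534. Now over to the spanner.

Request:
apply_moves(
  moves=[
    [0.36,0.045,0,0,0,-53,0.4],
    [0.36,0.045,0,0,0,-53,0.4],
    [0.36,0.045,0,0,0,-53,0.4],
    [0.36,0.045,0,0,0,-53,0.4],
    [0.36,0.045,0,0,0,-53,0.4],
  ],
)

```text
time: 3.88
tcp_pos: [513.2, 48.4, 299.5]
eef_rot: [0.0, 0.324, 0.946, -0.0]
ft_force: [0.2, -0.6, 0.2]
width: 0.602
```

```bash
python3 -c "
from h import *
plan(595,240,270,2.94)"
```

```text
tcp [513.2  48.4 299.5] yaw 2.4826 F [ 0.2 -0.6  0.2] w 0.602 t 3.88 q [-0.03  0.27  1.73 -0.    1.15 -0.95]
shift m [0.0526 0.2016 0.0295] rotdeg [-1.000e-02  1.000e-02 -2.621e+01]
```

Request:
apply_moves(
  moves=[
    [0.053,0.2,0.03,0,0,-26.2,0.4],
    [0.053,0.2,0.03,0,0,-26.2,0.4],
    [0.053,0.2,0.03,0,0,-26.2,0.4],
    [0.053,0.2,0.03,0,0,-26.2,0.4],
    [0.053,0.2,0.03,0,0,-26.2,0.4],
  ],
)

```text
time: 4.5
tcp_pos: [593.8, 239.5, 268.6]
eef_rot: [-0.001, 0.101, 0.995, -0.0]
ft_force: [-0.5, -0.4, 0.3]
width: 0.599
```

```bash
python3 -c "
from h import *
plan(528,255,270,2.94)
f=grab('wrist','w3.png')
for n in ['spanner','spanner_tail','mat','small_spanner']:
  print(n,[(np.round(d['position'],1).tolist(),round(d['p'],2)) for d in vision.landmark_of(n,'wrist')][:3])
np.savez('w3.npz',**{k:np.array(f[k]) for k in f})
def ov(f,c,yaw,z0=4):
  I=f['img'][:,:,::-1].copy();I=cv2.resize(I,None,fx=1.25,fy=1.25,interpolation=cv2.INTER_CUBIC)
  for z,col in [(z0,(0,0,255)),(z0+12,(0,255,0))]:
    p=[]
    for x,y in [(20,31),(-34,31),(-34,11),(-176,11),(-176,-11),(-34,-11),(-34,-31),(20,-31),(20,-14),(-18,-14),(-18,14),(20,14)]:
      p.append((wproj(f,[c[0]+x*np.cos(yaw)-y*np.sin(yaw),c[1]+x*np.sin(yaw)+y*np.cos(yaw),z])+.5)*1.25-.5)
    cv2.polylines(I,[np.int32(p)],True,col,1)
  return I
cv2.imwrite('pics/o3.png',ov(f,(589,243),-0.2))
"
```

```text
tcp [593.8 239.5 268.6] yaw 2.9401 F [-0.5 -0.4  0.3] w 0.599 t 4.5 q [ 0.28  0.48  1.47 -0.    1.19 -1.09]
shift m [ 0.0676  0.002  -0.0013] rotdeg [-0.05 -0.06  0.01]
spanner [([586.5, 243.2, 2.9], 0.76), ([549.4, 139.1, 8.3], 0.49)]
spanner_tail [([426.2, 279.4, 1.8], 0.65)]
mat [([518.3, 208.3, 1.5], 0.67), ([427.2, -151.8, 85.5], 0.57)]
small_spanner [([548.3, 139.2, 7.9], 0.66)]
```

View pics/o3.png

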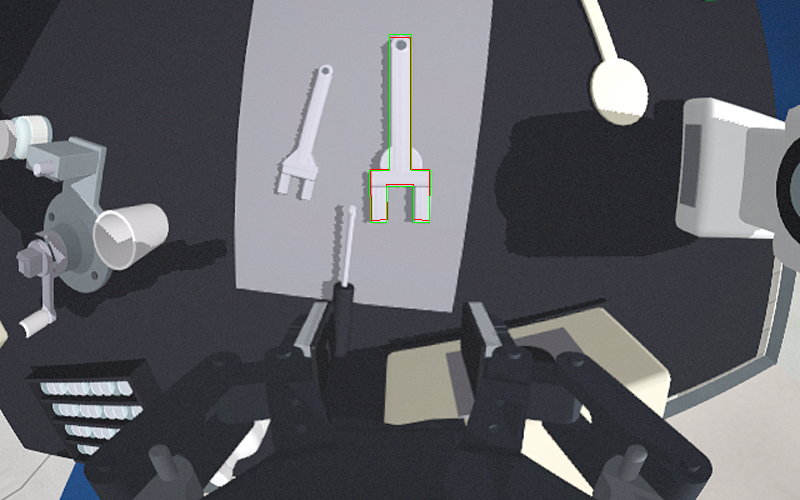

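The overlay lies on the spanner within about 1 mm: jaw centre (589,243), yaw -0.2, and the tail hole at (401,45). I grasp the handle 68 mm behind the jaw.

```bash
python3 -c "
from h import *
plan(522.4,256.5,60,np.pi-.2)"
```

```text
tcp [593.7 237.6 270.2] yaw 2.938 F [-0.1  0.   0.4] w 0.601 t 4.75 q [ 0.28  0.48  1.47 -0.    1.19 -1.09]
shift m [0.0738 0.0041 0.2101] rotdeg [ 0.    0.04 -0.21]
```

Request:
apply_moves(
  moves=[
    [0.062,0.002,0.05,0,0,0,0.5],
    [0.073,0.003,0.11,0,0,0,0.5],
    [0.073,0.003,0.17,0,0,0,0.5],
    [0.073,0.003,0.209,0,0,0,0.5],
    [0.073,0.003,0.209,0,0,0,0.5],
  ],
)

```text
time: 5.38
tcp_pos: [521.7, 254.1, 59.1]
eef_rot: [-0.002, 0.102, 0.995, -0.001]
ft_force: [0.4, -0.2, 0.3]
width: 0.501
```

```bash
python3 -c "
from h import *
plan(522.4,256.5,6,np.pi-.2)
f=grab('wrist','w4.png')"
```

```text
tcp [521.7 254.1  59.1] yaw 2.9368 F [ 0.4 -0.2  0.3] w 0.501 t 5.38 q [ 0.34  0.65  1.82 -0.    0.68 -1.03]
shift m [-0.0003  0.0027  0.0531] rotdeg [-0.15 -0.22 -0.28]
```

View pics/w4.png

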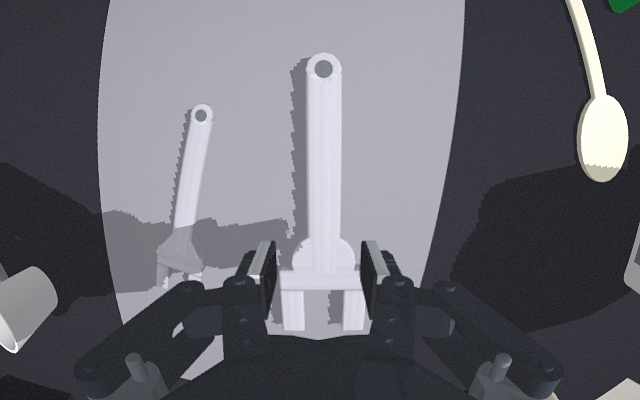

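The handle at (323,200) lies centred between the fingers at (265,275) and (375,275), so I descend.

Request:
apply_moves(
  moves=[
    [0,0.0015,0.03,0,0,-0.3,0.5],
    [0,0.0015,0.05,0,0,-0.3,0.5],
    [0,0.0015,0.053,0,0,-0.3,0.55],
    [0,0.0015,0.053,0,0,-0.3,0.62],
  ],
)

```text
time: 5.92
tcp_pos: [524.3, 256.2, 10.3]
eef_rot: [0.001, 0.1, 0.995, 0.0]
ft_force: [0.3, 0.8, 0.2]
width: 0.378
```

Request:
apply_moves(
  moves=[
    [0,0,0,0,0,0,0.85],
    [0,0,0,0,0,0,0.95],
    [0,0,0,0,0,0,0.95],
    [0,0,0,0,0,0,0.95],
  ],
  grip_force=80,
)

```text
time: 6.42
tcp_pos: [524.9, 256.4, 11.5]
eef_rot: [0.002, 0.1, 0.995, 0.001]
ft_force: [-1.0, -0.4, 8.9]
width: 0.217
```

Request:
apply_moves(
  moves=[
    [0,0,-0.02,0,0,0,0.95],
    [0,0,-0.05,0,0,0,0.95],
    [0,0,-0.11,0,0,0,0.95],
    [0,0,-0.17,0,0,0,0.95],
    [0,0,-0.18,0,0,0,0.95],
  ],
)

```text
time: 7.05
tcp_pos: [525.3, 256.7, 195.8]
eef_rot: [0.005, 0.1, 0.995, 0.002]
ft_force: [-0.0, -0.5, -1.8]
width: 0.218
```

```bash
python3 -c "
from h import *
plan(522.4,256.5,190,np.pi-.2)
f=grab('wrist','w5.png')
np.savez('w5.npz',**{k:np.array(f[k]) for k in f})"
```

```text
tcp [525.3 256.7 195.8] yaw 2.942 F [-0.  -0.5 -1.8] w 0.218 t 7.05 q [ 0.34  0.47  1.71 -0.    0.95 -1.03]
shift m [ 0.0028 -0.0008  0.0058] rotdeg [0.29 0.52 0.03]
```

View pics/w5.png

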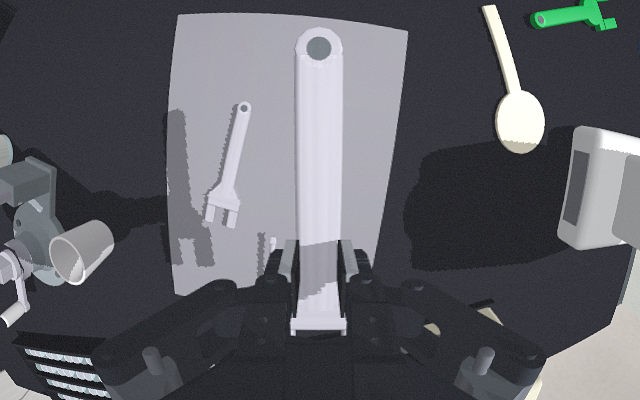

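```bash
cat >> h.py <<'E'
def spov(f,c,yaw,z0,pitch=0.0,s=1.25):
  """spanner origin c, yaw, pitch (+ = tail up)"""
  I=f['img'][:,:,::-1].copy();I=cv2.resize(I,None,fx=s,fy=s,interpolation=cv2.INTER_CUBIC)
  R=Ro.from_euler('ZY',[yaw,pitch])
  for z,col in [(0,(0,0,255)),(12,(0,200,0))]:
    p=[]
    for x,y in [(20,31),(-34,31),(-34,11),(-176,11),(-176,-11),(-34,-11),(-34,-31),(20,-31),(20,-14),(-18,-14),(-18,14),(20,14)]:
      p.append((wproj(f,np.array([c[0],c[1],z0])+R.apply([x,y,z]))+.5)*s-.5)
    cv2.polylines(I,[np.int32(p)],True,col,1)
  return I
E
python3 -c "
from h import *
f=dict(np.load('w5.npz'))
y=2.942-np.pi
c=np.array([525.3,256.7])+65.5*np.array([np.cos(y),np.sin(y)])
cv2.imwrite('pics/o5.png',spov(f,c,y,188.3))
"
```

```text
(no output)
```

View pics/o5.png

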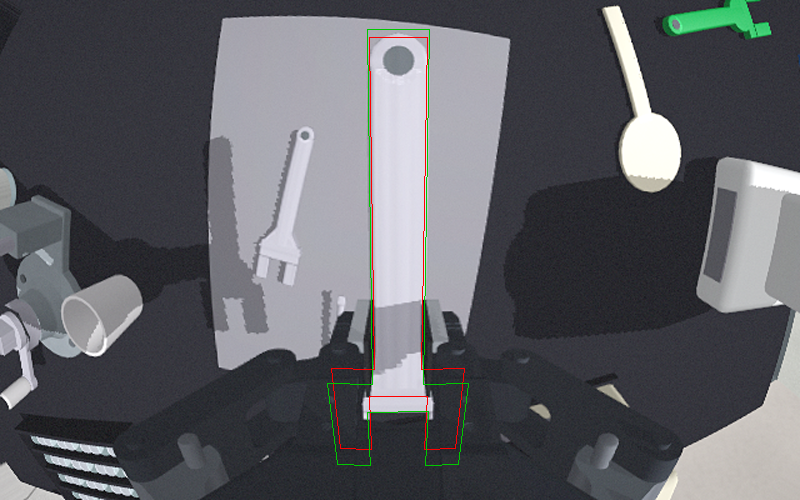

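```bash
cat > edge.py <<'E'
from h import *
def grabw(fn):
    f=grab('wrist',fn+'.png'); np.savez(fn+'.npz',**{k:np.array(f[k]) for k in f}); return f
def edges(f,rows,cx=320,thr=None,half=60):
    g=cv2.GaussianBlur(cv2.cvtColor(f['img'],cv2.COLOR_RGB2GRAY),(1,5),0).astype(float)
    out=[]
    for r in rows:
        row=g[r]; d=np.diff(row)
        L=np.arange(cx-half,cx-5); Rr=np.arange(cx+5,cx+half)
        l=L[np.argmax(d[L])]; r2=Rr[np.argmin(d[Rr])]
        def sub(i,sg):
            a,b,c=[sg*d[k] for k in (i-1,i,i+1)]; den=a-2*b+c
            return i+.5+(0.5*(a-c)/den if den else 0)
        out.append((sub(l,1),sub(r2,-1),r))
    return out
def widthz(f,l,r,v,w=22):
    R=np.array(f['R']);t=np.array(f['t']);o=-R.T@t
    a=R.T@wray(f,l,v);b=R.T@wray(f,r,v)
    # points at same height z: a*k/a_z
    A=a[:2]/-a[2];B=b[:2]/-b[2]
    h=w/np.linalg.norm(A-B)
    m=(A+B)/2*h+o[:2]
    return o[2]-h,m
E
python3 -c "
from edge import *
for fn in ['w5']:
  f=dict(np.load(fn+'.npz'))
  for l,r,v in edges(f,range(60,240,15)):
    z,m=widthz(f,l,r,v); print(v,round(l,1),round(r,1),'z',round(z,1),np.round(m,1))
"
```

```text
60 295.9 342.5 z 188.9 [431.9 275.9]
75 296.0 342.5 z 188.4 [439.1 274.5]
90 295.8 342.4 z 188.9 [446.3 272.9]
105 295.9 342.2 z 188.8 [453.4 271.5]
120 295.9 341.9 z 188.5 [460.5 270. ]
135 295.9 342.1 z 190.3 [467.5 268.6]
150 296.6 341.8 z 188.1 [474.9 267.2]
165 296.8 341.5 z 188.1 [482.2 265.7]
180 296.9 341.4 z 188.9 [489.4 264.3]
195 296.9 341.1 z 190.1 [496.7 262.7]
210 297.5 340.5 z 188.0 [505.1 261.1]
225 297.9 376.8 z 258.3 [487.1 269.3]
```

```bash
python3 -c "
from edge import *
f=dict(np.load('w5.npz'))
import cv2
f4={'img':cv2.imread('pics/w4.png')[:,:,::-1].copy(),'camera_matrix':f['camera_matrix']}
# camera pose rel tool from w5
Rt=Ro.from_quat([.1,.995,.002,.005]).as_matrix()
tc=np.array([525.3,256.7,195.8]); o=-f['R'].T@f['t']
rel=Rt.T@(o-tc); Rc=f['R']@Rt
R4=Ro.from_quat([.102,.995,-.001,-.002]).as_matrix(); t4=np.array([521.7,254.1,59.1])
f4['R']=Rc@R4.T; f4['t']=-f4['R']@(t4+R4@rel)
print(np.round(rel,1))
for l,r,v in edges(f4,range(85,240,15),323,half=40):
    z,m=widthz(f4,l,r,v); print(v,round(l,1),round(r,1),'z',round(z,1),np.round(m,1))
"
```

```text
[  69.7   -0.4 -142.8]
85 305.8 341.3 z 7.3 [436.7 274.8]
100 306.4 341.2 z 3.6 [445.9 273.1]
115 306.0 340.8 z 4.0 [455.3 270.9]
130 306.6 340.8 z 1.8 [464.9 269.2]
145 306.4 341.0 z 5.0 [474.1 267.2]
160 306.6 341.0 z 6.1 [483.5 265.4]
175 305.9 340.6 z 9.4 [492.4 263.2]
190 307.0 340.3 z 3.9 [503.4 261.3]
205 306.9 340.2 z 6.4 [512.8 259.3]
220 286.4 340.0 z 82.7 [495.3 257.3]
235 286.4 339.5 z 83.7 [501.4 255.9]
```

The spanner sits level in the grip, with its underside about 7.5 mm below the TCP, its jaw 65.5 mm ahead and the yaw aligned. I carry it to above the stand.

```bash
python3 -c "
from h import *
plan(490,30,200,np.pi-.37)
plan(480.9,-181.7,200,np.pi-.534)"
```

```text
tcp [524.9 256.5 194.8] yaw 2.942 F [ 0.2 -0.1 -1.5] w 0.219 t 7.1 q [ 0.34  0.47  1.71 -0.    0.95 -1.03]
shift m [-0.0108 -0.2289 -0.0061] rotdeg [0.27 0.41 9.76]
tcp [524.9 256.5 194.8] yaw 2.942 F [ 0.2 -0.1 -1.5] w 0.219 t 7.1 q [ 0.34  0.47  1.71 -0.    0.95 -1.03]
shift m [-0.0438 -0.4382 -0.0067] rotdeg [ 0.3   0.39 19.16]
```

Request:
apply_moves(
  moves=[
    [-0.005,-0.03,-0.006,0.3,0.4,2,0.95],
    [-0.01,-0.08,-0.006,0.3,0.4,5,0.95],
    [-0.015,-0.13,-0.006,0.3,0.4,8,0.95],
    [-0.02,-0.18,-0.006,0.3,0.4,11,0.95],
    [-0.025,-0.23,-0.006,0.3,0.4,14,0.95],
  ],
)

```text
time: 7.72
tcp_pos: [502.7, 24.7, 198.5]
eef_rot: [-0.001, 0.221, 0.975, -0.0]
ft_force: [1.5, -0.6, -2.4]
width: 0.216
```

```bash
python3 -c "
from h import *
plan(480.9,-181.7,200,np.pi-.534)"
```

```text
tcp [502.7  24.7 198.5] yaw 2.6961 F [ 1.5 -0.6 -2.4] w 0.216 t 7.72 q [-0.08  0.36  1.89 -0.    0.89 -1.21]
shift m [-0.0692 -0.1956 -0.0014] rotdeg [-0.08 -0.13  5.07]
```

Request:
apply_moves(
  moves=[
    [-0.02,-0.05,0,0,0,2,0.95],
    [-0.04,-0.1,0,0,0,3.5,0.95],
    [-0.06,-0.15,0,0,0,5,0.95],
    [-0.069,-0.195,0,0,0,5.1,0.95],
    [-0.069,-0.195,0,0,0,5.1,0.95],
  ],
)

```text
time: 8.35
tcp_pos: [479.8, -183.3, 196.9]
eef_rot: [-0.003, 0.266, 0.964, -0.0]
ft_force: [-0.5, 0.3, -2.6]
width: 0.218
```

```bash
python3 -c "
from h import *
plan(480.9,-181.7,145,np.pi-.534)"
```

```text
tcp [ 479.8 -183.3  196.9] yaw 2.6033 F [-0.5  0.3 -2.6] w 0.218 t 8.35 q [-0.49  0.38  1.87 -0.    0.9  -1.52]
shift m [-0.0004  0.002   0.0519] rotdeg [-0.1  -0.28 -0.24]
```

Request:
apply_moves(
  moves=[
    [-0.0005,0.002,0.025,0,0,-0.25,0.95],
    [-0.0005,0.002,0.047,0,0,-0.25,0.95],
    [-0.0005,0.002,0.047,0,0,-0.25,0.95],
  ],
)

```text
time: 8.72
tcp_pos: [480.1, -180.5, 147.9]
eef_rot: [-0.005, 0.263, 0.965, 0.0]
ft_force: [0.1, -0.0, -1.4]
width: 0.218
```

```bash
python3 -c "
from edge import *
plan(480.9,-181.7,145,np.pi-.534)
f=grabw('w6')
s=monitor.observe();X=rot(s).apply([1,0,0]);y=np.arctan2(X[1],X[0])-np.pi
c=s['tcp_pos'][:2]+65.5*np.array([np.cos(y),np.sin(y)]);print('jaw',c,y)
cv2.imwrite('pics/o6.png',spov(f,c,y,s['tcp_pos'][2]-7.5))
g=grab('scene','s6.png')
I=g['img'][:,:,::-1];cv2.imwrite('pics/s6c.png',cv2.resize(I[180:270,200:320],None,fx=6,fy=6,interpolation=cv2.INTER_CUBIC))
"
```

```text
tcp [ 480.1 -180.5  147.9] yaw 2.6083 F [ 0.1 -0.  -1.4] w 0.218 t 8.72 q [-0.49  0.45  1.92 -0.    0.79 -1.52]
shift m [-0.0013 -0.0006  0.0029] rotdeg [-0.11 -0.55  0.04]
jaw [ 537.11299918 -214.18384356] -0.5331908988870926
```

View pics/o6.png

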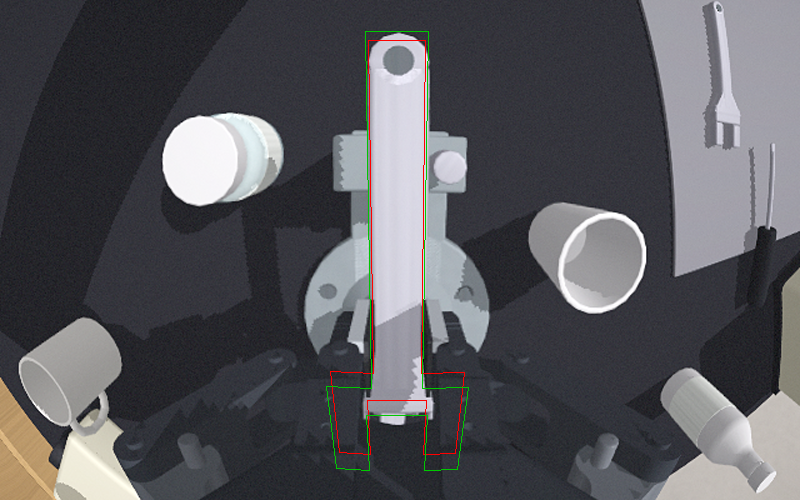

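View pics/s6c.png

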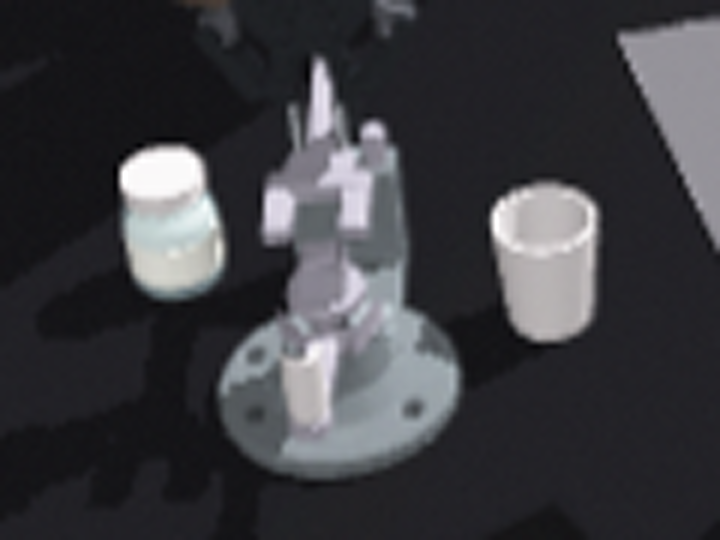

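```bash
python3 -c "
from edge import *
f=dict(np.load('w6.npz'))
c=np.array([537.1,-214.2]);y=-0.5332
def loc(u,v,z,yy=y,cc=c):
  p=wback(f,(u+.5)/1.25-.5,(v+.5)/1.25-.5,z)[:2]-cc; return np.round([np.cos(yy)*p[0]+np.sin(yy)*p[1],-np.sin(yy)*p[0]+np.cos(yy)*p[1]],1)
print('rest L,R',loc(333.5,160,90),loc(466.5,160,90),'pin',loc(450,167,115))
cv2.imwrite('pics/w6c.png',cv2.resize(f['img'][95:200,240:390,::-1],None,fx=5,fy=5,interpolation=cv2.INTER_CUBIC))
for l,r,v in edges(f,range(60,240,20)):
    z,m=widthz(f,l,r,v); m-=c; print(v,'z',round(z,1),round(np.cos(y)*m[0]+np.sin(y)*m[1],1),round(-np.sin(y)*m[0]+np.cos(y)*m[1],2))
"
```

```text
rest L,R [-126.9  -33.2] [-127.   36.] pin [-124.5   24.1]
60 z 151.3 -160.0 0.51
80 z 150.7 -150.9 0.34
100 z 149.1 -141.8 0.5
120 z 227.6 -133.8 0.59
140 z 227.3 -129.6 0.61
160 z 203.3 -121.9 0.5
180 z 203.3 -116.0 0.36
200 z 229.3 -117.2 0.2
220 z 216.4 -108.2 2.5
```

View pics/w6c.png

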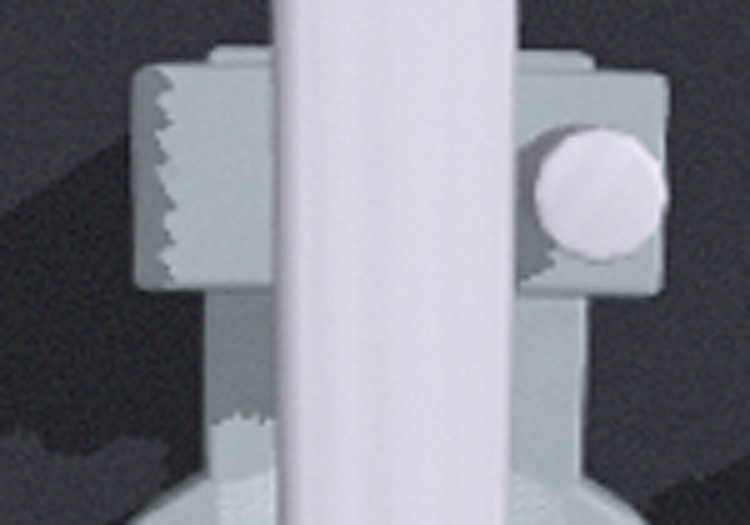

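The rest (y -33 to +36) and pin (y 24) relative to the spanner say the stand's yaw is about -0.54, so I use that and descend in steps.

```bash
python3 -c "
from h import *
plan(481.1,-181.3,125,np.pi-.54)"
```

```text
tcp [ 481.1 -181.2  149.8] yaw 2.6083 F [-0.7  0.5 -1.5] w 0.218 t 8.82 q [-0.49  0.44  1.91 -0.    0.79 -1.52]
shift m [-0.0002 -0.0001  0.0248] rotdeg [-0.1  -0.33  0.39]
```

Request:
apply_moves(
  moves=[
    [0,0,0.01,0,-0.3,0.4,0.95],
    [0,0,0.02,0,-0.3,0.4,0.95],
    [0,0,0.025,0,-0.3,0.4,0.95],
    [0,0,0.025,0,-0.3,0.4,0.95],
  ],
)

```text
time: 9.32
tcp_pos: [480.8, -181.1, 124.4]
eef_rot: [-0.001, 0.267, 0.964, -0.001]
ft_force: [0.4, -0.7, -1.5]
width: 0.219
```

```bash
python3 -c "
from h import *
plan(481.1,-181.3,110,np.pi-.54)"
```

```text
tcp [ 480.8 -181.1  124.4] yaw 2.6012 F [ 0.4 -0.7 -1.5] w 0.219 t 9.32 q [-0.49  0.48  1.94 -0.    0.72 -1.52]
shift m [-0.0004  0.      0.0144] rotdeg [-0.1  -0.07 -0.02]
```

Request:
apply_moves(
  moves=[
    [0,0,0.005,0,0,0,0.95],
    [0,0,0.01,0,0,0,0.95],
    [0,0,0.014,0,0,0,0.95],
    [0,0,0.014,0,0,0,0.95],
  ],
)

```text
time: 9.82
tcp_pos: [480.7, -181.1, 110.1]
eef_rot: [-0.001, 0.267, 0.964, -0.001]
ft_force: [-0.0, -0.4, -2.1]
width: 0.219
```

```bash
python3 -c "
from h import *
plan(481.1,-181.3,100,np.pi-.54)"
```

```text
tcp [ 480.7 -181.1  110.1] yaw 2.6014 F [-0.  -0.4 -2.1] w 0.219 t 9.82 q [-0.49  0.5   1.95 -0.    0.69 -1.52]
shift m [-0.0005  0.      0.0101] rotdeg [-0.11 -0.11 -0.01]
```

Request:
apply_moves(
  moves=[
    [0,0,0.005,0,0,0,0.95],
    [0,0,0.01,0,0,0,0.95],
    [0,0,0.0125,0,0,0,0.95],
    [0,0,0.0125,0,0,0,0.95],
  ],
)

```text
time: 10.32
tcp_pos: [480.6, -181.1, 97.6]
eef_rot: [-0.001, 0.267, 0.964, -0.001]
ft_force: [-1.1, 1.2, -1.3]
width: 0.218
```

```bash
python3 -c "
from edge import *
plan(481.1,-181.3,97,np.pi-.54)
f=grabw('w7')
g=grab('scene','s7.png')
I=g['img'][:,:,::-1];cv2.imwrite('pics/s7c.png',cv2.resize(I[180:270,200:320],None,fx=6,fy=6,interpolation=cv2.INTER_CUBIC))
"
```

```text
tcp [ 480.6 -181.1   97.6] yaw 2.6013 F [-1.1  1.2 -1.3] w 0.218 t 10.32 q [-0.49  0.52  1.96 -0.    0.66 -1.52]
shift m [-0.0006  0.0001  0.0006] rotdeg [-0.11 -0.12 -0.02]
```

View pics/w7.png

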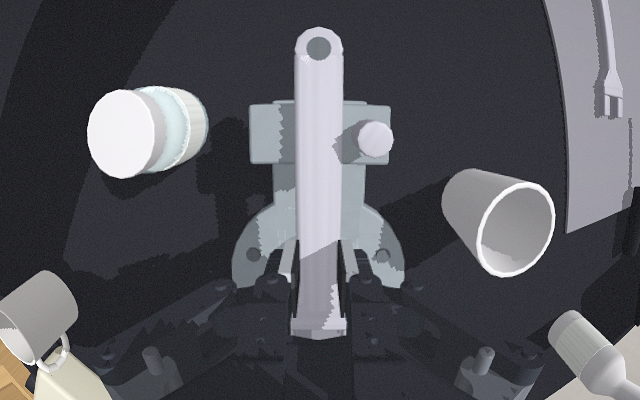

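View pics/s7c.png

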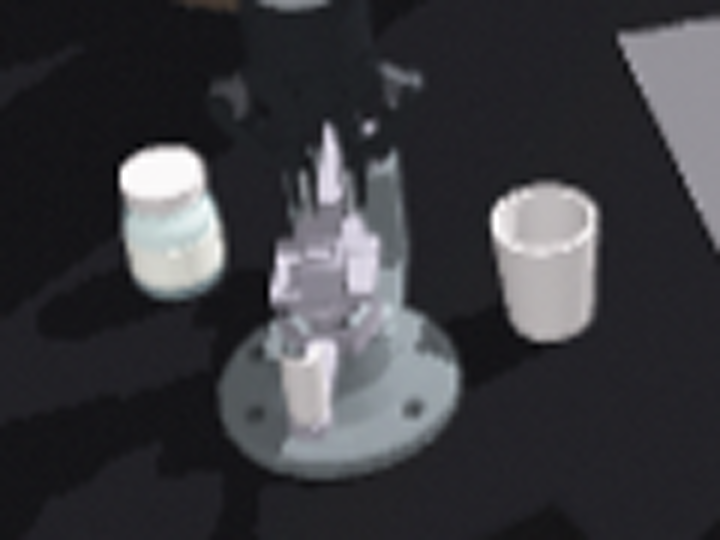

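The jaw is around the head without contact, and the handle is over the rest with the pin at (375,138) to its right. I lower until it touches.

Request:
apply_moves(
  moves=[
    [0,0,0.0015,0,0,0,0.95],
    [0,0,0.003,0,0,0,0.95],
    [0,0,0.003,0,0,0,0.95],
  ],
)

```text
time: 10.8
tcp_pos: [480.7, -181.1, 97.3]
eef_rot: [-0.0, 0.267, 0.964, -0.001]
ft_force: [-10.4, 5.3, 38.3]
width: 0.214
```

It is seated: contact at TCP z 97.3, against 97.5 expected. I release.

Request:
apply_moves(
  moves=[
    [0,0,0,0,0,0,0.95],
    [0,0,0,0,0,0,0.55],
    [0,0,0,0,0,0,0.5],
    [0,0,0,0,0,0,0.5],
  ],
)

```text
time: 11.3
tcp_pos: [480.7, -181.1, 97.0]
eef_rot: [-0.0, 0.267, 0.964, -0.001]
ft_force: [-0.5, -0.4, 0.8]
width: 0.501
```

Request:
apply_moves(
  moves=[
    [0,0,-0.03,0,0,0,0.5],
    [0,0,-0.09,0,0,0,0.4],
    [0,0,-0.14,0,0,0,0.4],
    [0,0,-0.14,0,0,0,0.4],
  ],
)

```text
time: 11.8
tcp_pos: [481.9, -181.4, 240.1]
eef_rot: [0.003, 0.267, 0.964, -0.002]
ft_force: [-0.1, -0.4, -0.4]
width: 0.601
```

```bash
python3 -c "
from edge import *
plan(560,-300,240,np.pi-.54-.6)
f=grabw('w8')
for n in ['seat','pin_top','lever_grip','spanner','spanner_tail']:
  print(n,[(np.round(d['position'],1).tolist(),round(d['p'],2)) for d in vision.landmark_of(n,'wrist')][:3])
"
```

```text
tcp [ 481.9 -181.4  240.1] yaw 2.6016 F [-0.1 -0.4 -0.4] w 0.601 t 11.8 q [-0.49  0.32  1.82 -0.    1.   -1.52]
shift m [-0.1279 -0.0616  0.001 ] rotdeg [2.000e-02 3.700e-01 3.438e+01]
seat [([538.9, -211.2, 90.8], 0.8)]
pin_top [([441.8, -128.5, 113.3], 0.62)]
lever_grip [([613.4, -266.7, 123.6], 0.73), ([539.4, -212.6, 88.9], 0.21)]
spanner [([538.3, -216.0, 89.9], 0.92)]
spanner_tail [([395.7, -130.5, 91.2], 0.76)]
```

View pics/w8.png

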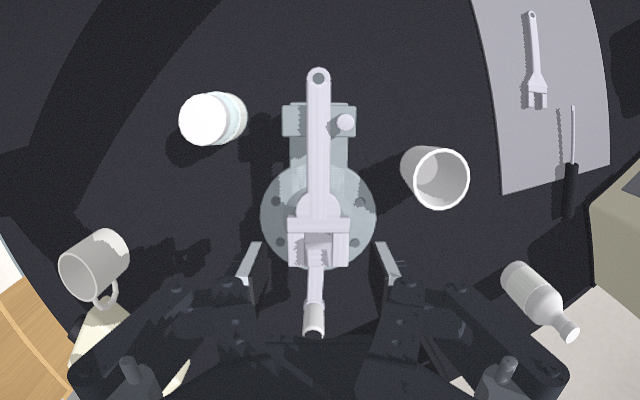

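The spanner is fitted: jaw round the head at (320,245), handle on the rest, pin at (345,122). The lever grip is at (314,318). Now for the lever.

```bash
python3 -c "
from h import *
plan(616.4,-267.6,240,1.8)"
```

```text
tcp [ 480.5 -180.7  235.6] yaw 2.6014 F [0.3 0.9 0.4] w 0.6 t 12.1 q [-0.49  0.33  1.82 -0.    0.99 -1.52]
shift m [-0.1612 -0.0046 -0.0048] rotdeg [-0.17 -0.1  45.92]
```

Request:
apply_moves(
  moves=[
    [-0.05,0,0,0,0,9,0.4],
    [-0.1,0,0,0,0,19,0.4],
    [-0.155,0,0,0,0,29,0.4],
    [-0.157,0,0,0,0,39,0.4],
    [-0.157,0,0,0,0,46,0.4],
  ],
)

```text
time: 12.72
tcp_pos: [615.3, -261.7, 233.0]
eef_rot: [-0.003, 0.624, 0.781, -0.001]
ft_force: [0.3, 0.5, -1.3]
width: 0.598
```

```bash
python3 -c "
from h import *
plan(616.4,-267.6,160,1.8)"
```

```text
tcp [ 615.3 -261.7  233. ] yaw 1.7936 F [ 0.3  0.5 -1.3] w 0.598 t 12.72 q [-0.5   0.56  1.44 -0.    1.16 -0.72]
shift m [-0.0061  0.0002  0.073 ] rotdeg [-0.32 -0.14 -0.37]
```

Request:
apply_moves(
  moves=[
    [-0.005,0.001,0.03,0,0,0,0.4],
    [-0.005,0.001,0.073,0,0,0,0.4],
    [-0.005,0.001,0.073,0,0,0,0.4],
    [-0.005,0.001,0.073,0,0,0,0.4],
  ],
)

```text
time: 13.22
tcp_pos: [617.4, -266.5, 160.9]
eef_rot: [-0.002, 0.624, 0.781, -0.001]
ft_force: [-0.1, -0.9, 0.0]
width: 0.599
```

```bash
python3 -c "
from edge import *
plan(616.4,-267.6,97,1.8)
f=grabw('w9')
for p in [[616.4,-267.6,125],[490,-297.5,125]]: print(wproj(f,p))
"
```

```text
tcp [ 617.4 -266.5  160.9] yaw 1.7937 F [-0.1 -0.9  0. ] w 0.599 t 13.22 q [-0.5   0.63  1.5  -0.    1.02 -0.73]
shift m [-0.0009 -0.0009  0.0639] rotdeg [-0.29 -0.11 -0.36]
[314.3778041  229.86641893]
[132.13719214 227.41441381]
```

View pics/w9.png

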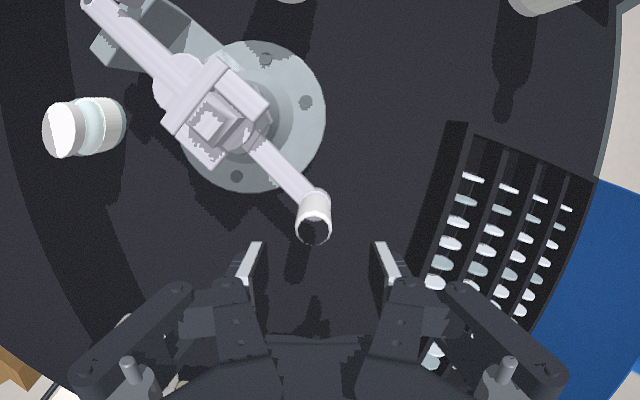

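The grip top at (314,231) matches the prediction (314,230), so I descend and grip lightly.

Request:
apply_moves(
  moves=[
    [-0.001,-0.001,0.03,0,0,0,0.4],
    [-0.001,-0.001,0.063,0,0,0,0.4],
    [-0.001,-0.001,0.063,0,0,0,0.55],
    [-0.001,-0.001,0.063,0,0,0,0.68],
    [-0.001,-0.001,0.063,0,0,0,0.9],
  ],
  grip_force=25,
)

```text
time: 13.9
tcp_pos: [617.1, -268.1, 100.6]
eef_rot: [-0.0, 0.624, 0.781, -0.001]
ft_force: [-2.6, 0.9, 5.9]
width: 0.27
```

Request:
apply_moves(
  moves=[
    [0,0,0,0,0,0,0.9],
    [0,0,0,0,0,0,0.9],
  ],
)

```text
time: 14.15
tcp_pos: [617.1, -268.1, 100.8]
eef_rot: [-0.001, 0.624, 0.781, -0.001]
ft_force: [-1.3, 0.3, -2.1]
width: 0.268
```

```bash
cat > arc.py <<'E'
from h import *
import sys
c=np.array([537.3,-215.0])
s=monitor.observe();R=rot(s);p=s['tcp_pos'];v=p[:2]-c
a=np.arctan2(v[1],v[0]);print('tcp',np.round(p,1),'r',round(np.hypot(*v),1),'ang',round(a,3),'locknut+stem',round(.349-(a+.54),3),'F',np.round(s['ft_force'],1),'M',np.round(s['moment'],2),'w',round(s['width'],3),'t',round(s['time'],2))
r=float(sys.argv[2]) if len(sys.argv)>2 else 95
for k in range(1,6):
    b=a-k*float(sys.argv[1])
    t=np.array([c[0]+r*np.cos(b),c[1]+r*np.sin(b),p[2]])
    print(np.round(R.inv().apply(t-p)/1000,4), round(b,2))
E
python3 arc.py 0.06
```

```text
tcp [ 617.1 -268.1  100.8] r 95.8 ang -0.587 locknut+stem 0.396 F [-1.3  0.3 -2.1] M [0.06 0.21 0.02] w 0.268 t 14.15
[-0.0032 -0.0048  0.    ] -0.65
[-0.0068 -0.0093  0.    ] -0.71
[-0.01   -0.0139  0.    ] -0.77
[-0.013  -0.0188  0.0001] -0.83
[-0.0157 -0.0238  0.0001] -0.89
```

Request:
apply_moves(
  moves=[
    [-0.003,-0.005,0,0,0,0,0.9],
    [-0.0065,-0.009,0,0,0,0,0.9],
    [-0.01,-0.014,0,0,0,0,0.9],
    [-0.013,-0.019,0,0,0,0,0.9],
    [-0.0155,-0.024,0,0,0,0,0.9],
  ],
)

```text
time: 14.78
tcp_pos: [598.5, -289.4, 100.9]
eef_rot: [0.002, 0.624, 0.781, -0.001]
ft_force: [9.6, -2.8, -8.9]
width: 0.266
```

```bash
python3 arc.py 0.08
```

```text
tcp [ 598.5 -289.4  100.9] r 96.3 ang -0.883 locknut+stem 0.692 F [ 9.6 -2.8 -8.9] M [-0.42 -1.7   0.  ] w 0.266 t 14.78
[-0.002  -0.0075 -0.    ] -0.96
[-0.0045 -0.0147 -0.    ] -1.04
[-0.0065 -0.022  -0.    ] -1.12
[-0.0079 -0.0295 -0.    ] -1.2
[-0.0087 -0.037  -0.    ] -1.28
```

Request:
apply_moves(
  moves=[
    [-0.002,-0.0075,0,0,0,0,0.9],
    [-0.0045,-0.0147,0,0,0,0,0.9],
    [-0.0065,-0.022,0,0,0,0,0.9],
    [-0.008,-0.0295,0,0,0,0,0.9],
    [-0.0087,-0.037,0,0,0,0,0.9],
  ],
)

```text
time: 15.4
tcp_pos: [565.6, -308.0, 101.0]
eef_rot: [0.004, 0.624, 0.781, -0.0]
ft_force: [7.7, -8.7, -12.4]
width: 0.268
```

```bash
python3 arc.py 0.08; python3 -c "
from edge import *
f=grabw('w10')"
```

```text
tcp [ 565.6 -308.   101. ] r 97.2 ang -1.276 locknut+stem 1.085 F [  7.7  -8.7 -12.4] M [-1.41 -1.39 -0.01] w 0.268 t 15.4
[ 0.0019 -0.0078 -0.    ] -1.36
[ 0.0023 -0.0153 -0.0001] -1.44
[ 0.0032 -0.0229 -0.0001] -1.52
[ 0.0048 -0.0303 -0.0002] -1.6
[ 0.007  -0.0376 -0.0002] -1.68
```

View pics/w10.png

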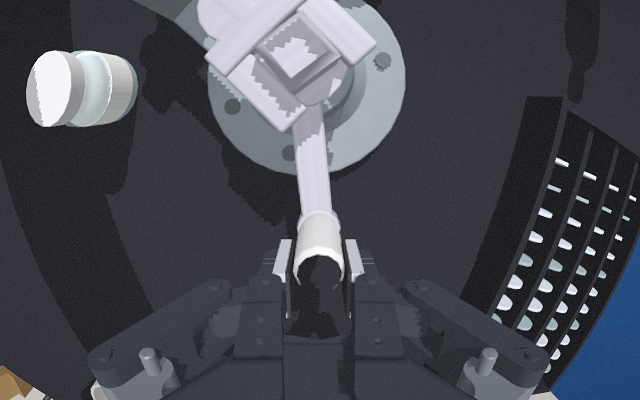

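The lever follows, gripped at (320,255), and the spanner stays on the head. I continue.

Request:
apply_moves(
  moves=[
    [0.001,-0.0078,0,0,0,0,0.9],
    [0.002,-0.0153,0,0,0,0,0.9],
    [0.003,-0.0229,0,0,0,0,0.9],
    [0.0045,-0.0303,0,0,0,0,0.9],
    [0.0065,-0.0376,0,0,0,0,0.9],
  ],
)

```text
time: 16.08
tcp_pos: [527.4, -312.3, 100.9]
eef_rot: [0.006, 0.624, 0.781, -0.001]
ft_force: [5.3, -9.0, -8.2]
width: 0.271
```

```bash
python3 arc.py 0.07 96
```

```text
tcp [ 527.4 -312.3  100.9] r 97.8 ang -1.672 locknut+stem 1.481 F [ 5.3 -9.  -8.2] M [-1.61 -0.58 -0.04] w 0.271 t 16.07
[ 0.0041 -0.0057 -0.0001] -1.74
[ 0.0069 -0.0118 -0.0002] -1.81
[ 0.0101 -0.0177 -0.0002] -1.88
[ 0.0137 -0.0234 -0.0003] -1.95
[ 0.0177 -0.0288 -0.0004] -2.02
```

Request:
apply_moves(
  moves=[
    [0.003,-0.0057,0,0,0,0,0.9],
    [0.0065,-0.0118,0,0,0,0,0.9],
    [0.01,-0.0177,0,0,0,0,0.9],
    [0.0135,-0.0234,0,0,0,0,0.9],
    [0.0175,-0.0288,0,0,0,0,0.9],
  ],
)

```text
time: 16.7
tcp_pos: [495.8, -303.7, 100.9]
eef_rot: [0.008, 0.624, 0.781, -0.002]
ft_force: [1.8, -12.4, -7.0]
width: 0.265
```

```bash
python3 arc.py 0.03 96
```

```text
tcp [ 495.8 -303.7  100.9] r 97.9 ang -2.008 locknut+stem 1.817 F [  1.8 -12.4  -7. ] M [-1.88  0.1   0.01] w 0.265 t 16.7
[ 0.0033 -0.0011 -0.0001] -2.04
[ 0.0052 -0.0033 -0.0001] -2.07
[ 0.0071 -0.0054 -0.0002] -2.1
[ 0.0091 -0.0075 -0.0002] -2.13
[ 0.0112 -0.0095 -0.0002] -2.16
```

Request:
apply_moves(
  moves=[
    [0.002,-0.0015,0,0,0,0,0.9],
    [0.004,-0.0035,0,0,0,0,0.9],
    [0.0062,-0.0055,0,0,0,0,0.9],
    [0.0085,-0.0075,0,0,0,0,0.9],
  ],
)

```text
time: 17.2
tcp_pos: [486.8, -298.9, 101.0]
eef_rot: [0.01, 0.624, 0.781, -0.002]
ft_force: [-0.4, -10.5, -7.1]
width: 0.268
```

```bash
python3 arc.py 0.03 97
```

```text
tcp [ 486.8 -298.9  101. ] r 97.9 ang -2.113 locknut+stem 1.922 F [ -0.4 -10.5  -7.1] M [-1.85  0.38  0.01] w 0.268 t 17.2
[ 0.0027 -0.0014 -0.0001] -2.14
[ 0.0048 -0.0035 -0.0001] -2.17
[ 0.007  -0.0054 -0.0002] -2.2
[ 0.0092 -0.0073 -0.0002] -2.23
[ 0.0115 -0.0091 -0.0003] -2.26
```

Request:
apply_moves(
  moves=[
    [0.0025,-0.0014,0,0,0,0,0.9],
    [0.0047,-0.0035,0,0,0,0,0.9],
    [0.0068,-0.0054,0,0,0,0,0.9],
  ],
)

```text
time: 17.58
tcp_pos: [480.3, -294.8, 100.9]
eef_rot: [0.011, 0.624, 0.781, -0.003]
ft_force: [1.3, -7.7, -8.2]
width: 0.269
```

```bash
python3 arc.py 0.02 97; python3 -c "
from edge import *
f=grabw('w11')"
```

```text
tcp [ 480.3 -294.8  100.9] r 98.1 ang -2.191 locknut+stem 2.0 F [ 1.3 -7.7 -8.2] M [-1.17  0.03  0.02] w 0.269 t 17.57
[ 0.0022 -0.0005 -0.    ] -2.21
[ 0.0037 -0.0017 -0.0001] -2.23
[ 0.0052 -0.0029 -0.0001] -2.25
[ 0.0067 -0.0041 -0.0002] -2.27
[ 0.0083 -0.0053 -0.0002] -2.29
```

View pics/w11.png

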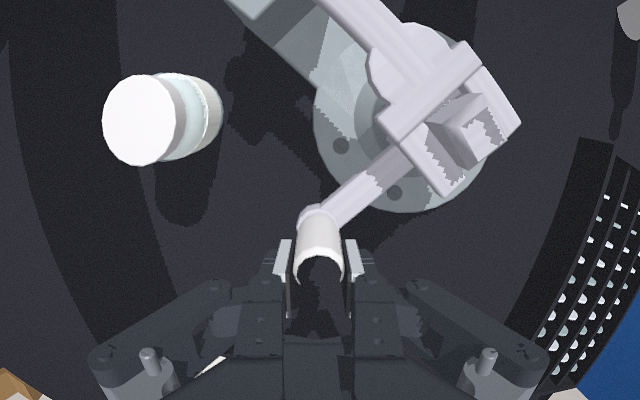

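```bash
python3 -c "
from edge import *
for cam in ['top','scene','wrist']:
  g=grab(cam,'t11'+cam+'.png')
  for n in ['spanner','spanner_tail','lever_grip','pin_top']:
    print(cam,n,[(np.round(d['position'],1).tolist(),round(d['p'],2)) for d in vision.landmark_of(n,cam)][:2])
f=dict(np.load('w11.npz'))
P=lambda u,v,z: wback(f,u,v,z)[:2]
a,b=P(383,122,102),P(465,45,102); print('headbar',a,b,np.arctan2(*(a-b)[::-1])+np.pi/2, np.linalg.norm(a-b))
cv2.imwrite('pics/w11c.png',cv2.resize(f['img'][0:215,200:530,::-1],None,fx=2.4,fy=2.4,interpolation=cv2.INTER_CUBIC))
I=cv2.imread('pics/t11top.png');cv2.imwrite('pics/t11c.png',cv2.resize(I[180:260,360:440],None,fx=7,fy=7,interpolation=cv2.INTER_CUBIC))
"
```

```text
top spanner [([340.5, 738.2, 1.8], 0.89), ([537.7, -214.7, 89.9], 0.66)]
top spanner_tail [([370.5, 574.4, -2.1], 0.94), ([397.0, -125.3, 94.5], 0.86)]
top lever_grip [([516.1, 207.2, 4.0], 0.54)]
top pin_top [([442.0, -126.0, 115.8], 0.87)]
scene spanner [([342.2, 737.2, -4.5], 0.71)]
scene spanner_tail [([401.4, -125.3, 91.3], 0.6), ([543.8, -60.9, 0.4], 0.46)]
scene lever_grip [([479.1, -292.1, 127.1], 0.49)]
scene pin_top [([444.9, -132.2, 114.6], 0.61), ([536.9, -212.7, 3.3], 0.35)]
wrist spanner []
wrist spanner_tail []
wrist lever_grip []
wrist pin_top []
headbar [ 495.68226863 -223.09000709] [ 526.66786391 -174.44340395] -0.5671485274967312 57.67667736455078
```

View pics/w11c.png

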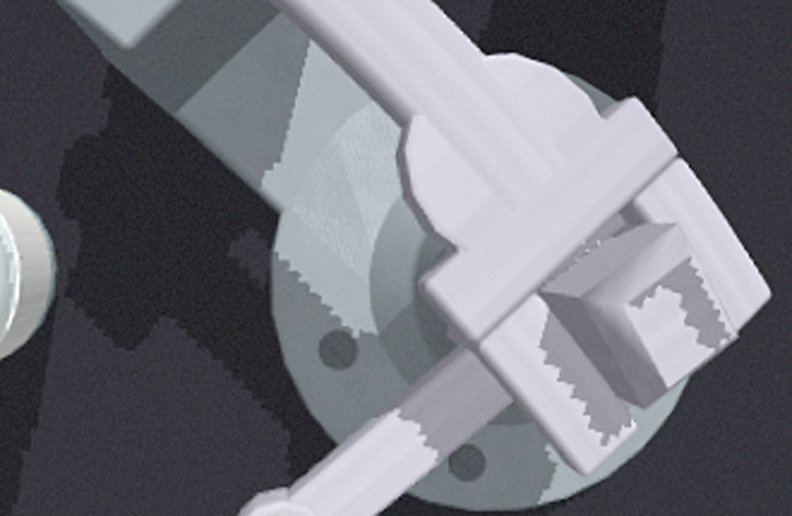

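View pics/t11c.png

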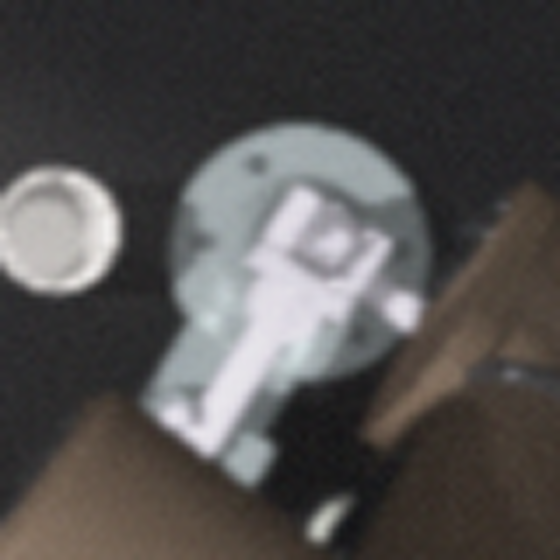

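The spanner is against the pin and the lever is at or near its stop. I push on gently until the force rises.

Request:
apply_moves(
  moves=[
    [0.0017,-0.0012,0,0,0,0,0.9],
    [0.0034,-0.0024,0,0,0,0,0.9],
    [0.0034,-0.0024,0,0,0,0,0.9],
  ],
)

```text
time: 18.75
tcp_pos: [477.3, -292.6, 100.9]
eef_rot: [0.012, 0.624, 0.781, -0.003]
ft_force: [1.6, -4.6, -7.1]
width: 0.269
```

```bash
python3 arc.py 0.02 97
```

```text
tcp [ 477.3 -292.6  100.9] r 98.1 ang -2.229 locknut+stem 2.038 F [ 1.6 -4.6 -7.1] M [-0.59 -0.13  0.01] w 0.269 t 18.75
[ 0.0022 -0.0003 -0.0001] -2.25
[ 0.0038 -0.0015 -0.0001] -2.27
[ 0.0053 -0.0027 -0.0001] -2.29
[ 0.0069 -0.0038 -0.0002] -2.31
[ 0.0085 -0.0049 -0.0002] -2.33
```

Request:
apply_moves(
  moves=[
    [0.0017,-0.0012,0,0,0,0,0.9],
    [0.003,-0.002,0,0,0,0,0.9],
    [0.003,-0.002,0,0,0,0,0.9],
  ],
)

```text
time: 19.12
tcp_pos: [475.5, -291.2, 100.9]
eef_rot: [0.013, 0.624, 0.781, -0.003]
ft_force: [6.2, -6.7, -10.1]
width: 0.269
```

```bash
python3 arc.py 0.02 97
```

```text
tcp [ 475.5 -291.2  100.9] r 98.1 ang -2.252 locknut+stem 2.061 F [  6.2  -6.7 -10.1] M [-0.9  -0.66 -0.02] w 0.269 t 19.12
[ 0.0022 -0.0003 -0.0001] -2.27
[ 0.0038 -0.0015 -0.0001] -2.29
[ 0.0054 -0.0026 -0.0002] -2.31
[ 0.007  -0.0037 -0.0002] -2.33
[ 0.0086 -0.0047 -0.0003] -2.35
```

```bash
python3 -c "
from edge import *
f=grabw('w12')
cv2.imwrite('pics/w12c.png',cv2.resize(f['img'][0:215,200:530,::-1],None,fx=2.4,fy=2.4,interpolation=cv2.INTER_CUBIC))
"
```

```text
(no output)
```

View pics/w12c.png

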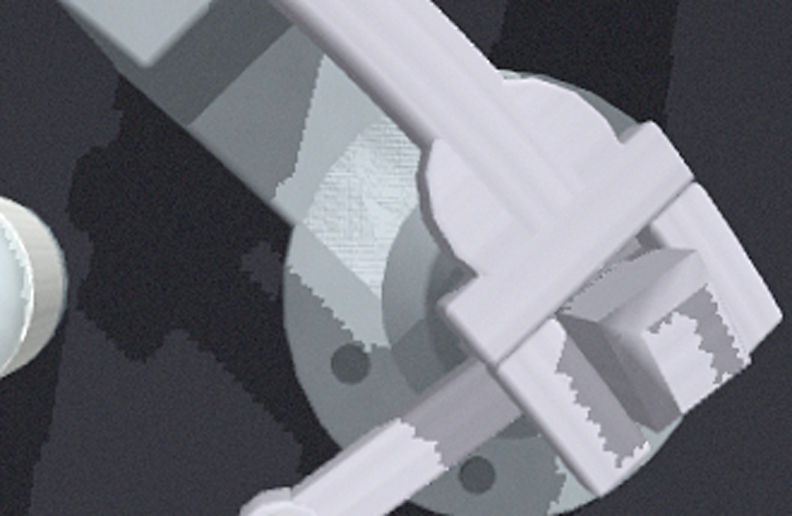

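```bash
python3 -c "
from edge import *
f=dict(np.load('w12.npz'))
P=lambda u,v,z: wback(f,200+(u+.5)/2.4-.5,(v+.5)/2.4-.5,z)[:2]
def ang(p,q,z):
  a,b=P(*p,z),P(*q,z); return np.round([*a,*b,np.arctan2(*(b-a)[::-1])],3)
print('lever upper',ang((465,377),(285,487),73))
print('lever lower',ang((515,412),(360,505),73))
print('handle',ang((275,0),(425,145),102))
print('bar front z102',ang((497,362),(692,182),102))
print('bar back',ang((445,303),(655,122),102))
print('rest front-left z90', ang((60,0),(145,67),90), ang((145,67),(205,10),90))
print('tongue15',ang((150,90),(290,225),15))
c=[537.3,-215]
for q in [1.9+x for x in (0,.05,.1,.15)]:
  a=.349-q-.54; print(q,[np.round((wproj(f,[c[0]+r*np.cos(a),c[1]+r*np.sin(a),73])-[200,0])*2.4) for r in (45,75)])
"
```

```text
lever upper [ 508.437 -237.044  473.122 -272.701   -2.351]
lever lower [ 523.039 -242.207  491.877 -273.241   -2.358]
handle [ 447.858 -171.128  481.38  -192.56    -0.569]
bar front z102 [ 505.465 -229.56   537.858 -181.31     0.98 ]
bar back [ 492.281 -221.076  526.45  -172.156    0.961]
rest front-left z90 [ 402.648 -173.916  424.377 -186.499   -0.525] [ 424.377 -186.499  433.541 -172.037    1.006]
tongue15 [ 410.634 -177.301  461.288 -210.178   -0.576]
1.9 [array([470., 450.]), array([384., 536.])]
1.95 [array([464., 444.]), array([374., 527.])]
2.0 [array([458., 437.]), array([364., 516.])]
2.05 [array([453., 430.]), array([354., 505.])]
```

```bash
cat > sq.py <<'E'
from edge import *
def draw(f,c,yaws,box,s,fn):
  u0,v0,u1,v1=box; tiles=[]
  for yaw in yaws:
    I=cv2.resize(f['img'][v0:v1,u0:u1,::-1],None,fx=s,fy=s,interpolation=cv2.INTER_CUBIC)
    if yaw is not None:
     for z,h,col in [(114,13,(0,200,0)),(121,9,(255,0,0))]:
      p=[]
      for i,j in [(1,1),(1,-1),(-1,-1),(-1,1)]:
        w=np.array(c)+h*np.array([i*np.cos(yaw)-j*np.sin(yaw),i*np.sin(yaw)+j*np.cos(yaw)])
        p.append((wproj(f,[*w,z])-[u0,v0]+.5)*s-.5)
      cv2.polylines(I,[np.int32(p)],True,col,1)
    tiles.append(I)
  cv2.imwrite(fn,np.hstack(tiles))
E
python3 -c "
from sq import *
f=dict(np.load('w12.npz'))
draw(f,(537.3,-215),[-.54,-.64,-.74],(425,90,520,190),2.8,'pics/o12.png')
draw(f,(537.3,-215),[None],(425,90,520,190),6,'pics/o12b.png')
"
```

```text
(no output)
```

View pics/o12.png

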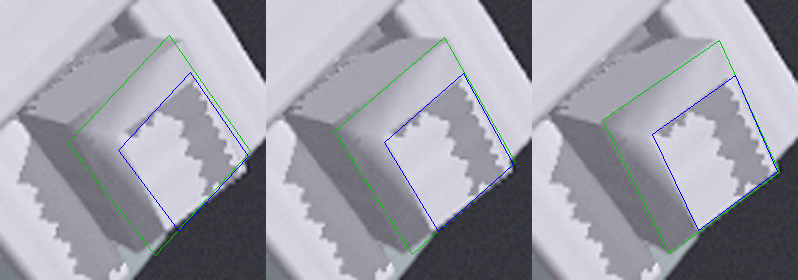

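View pics/o12b.png

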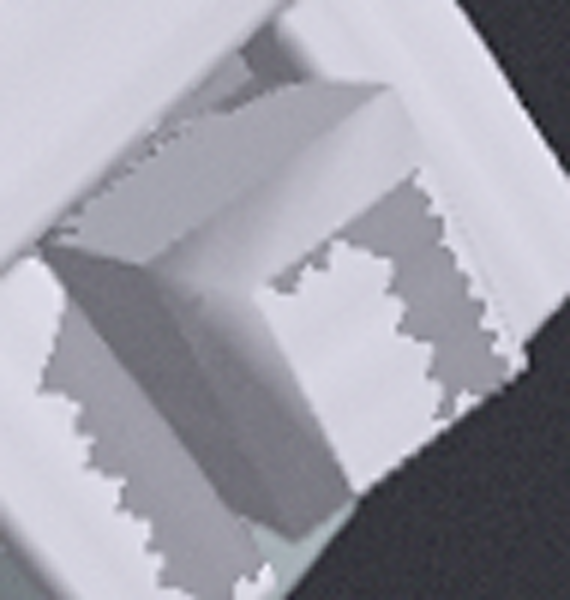

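```bash
cat > fitsq.py <<'E'
from edge import *
from scipy.optimize import least_squares
def fit(f,pts,y0):
  # pts: (u,v,z,h,i,j)
  def res(p):
    out=[]
    for u,v,z,h,i,j in pts:
      w=p[:2]+h*np.array([i*np.cos(p[2])-j*np.sin(p[2]),i*np.sin(p[2])+j*np.cos(p[2])])
      out+=list(wproj(f,[*w,z])-[u,v])
    return out
  r=least_squares(res,[537.3,-215,y0]); return np.round(r.x,3),np.round(np.reshape(r.fun,(-1,2)),1).tolist()
E
python3 -c "
from fitsq import *
f=dict(np.load('w12.npz'))
m=lambda a,b,*k:(425+(a+.5)/6-.5,90+(b+.5)/6-.5,*k)
print(fit(f,[m(262,290,121,9,-1,-1),m(415,175,121,9,-1,1),m(355,495,121,9,1,-1),m(150,265,114,13,-1,-1),m(390,85,114,13,-1,1),m(295,540,114,13,1,-1)],-.7))
f=dict(np.load('w2.npz'))
I=f['img'][110:158,355:403,::-1];cv2.imwrite('pics/w2e.png',cv2.resize(I,None,fx=12,fy=12,interpolation=cv2.INTER_CUBIC))
for n in ['w8','w9','w10']:
  f=dict(np.load(n+'.npz'));q=wproj(f,[537.3,-215,118]);print(n,q)
  u,v=int(q[0]),int(q[1]);I=f['img'][max(0,v-30):v+30,u-32:u+32,::-1];print(u-32,max(0,v-30))
  cv2.imwrite('pics/sq_'+n+'.png',cv2.resize(I,None,fx=9,fy=9,interpolation=cv2.INTER_CUBIC))
"
```

```text
(array([ 536.89 , -215.204,   -0.713]), [[-1.6, 0.6], [2.2, -2.1], [0.1, 0.2], [-0.9, 0.3], [0.6, 0.1], [-0.0, 1.0]])
w8 [317.51337164 257.01936125]
285 227
w9 [208.72393368 119.92075176]
176 89
w10 [297.50815237  48.01995124]
265 18
```

View pics/sq_w9.png

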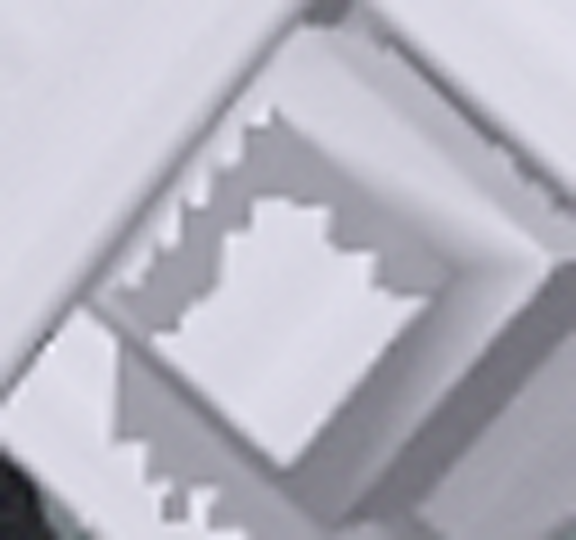

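View pics/sq_w10.png

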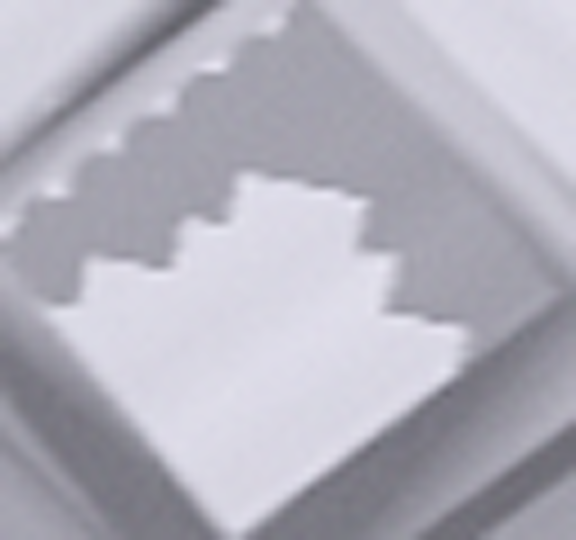

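```bash
python3 -c "
from sq import *
f=dict(np.load('w11.npz'));draw(f,(537,-215),[None],(425,80,520,180),6,'pics/o11b.png')
f=dict(np.load('w10.npz'));draw(f,(537,-215),[None],(250,10,345,110),6,'pics/o10b.png')
"
```

```text
(no output)
```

View pics/o11b.png

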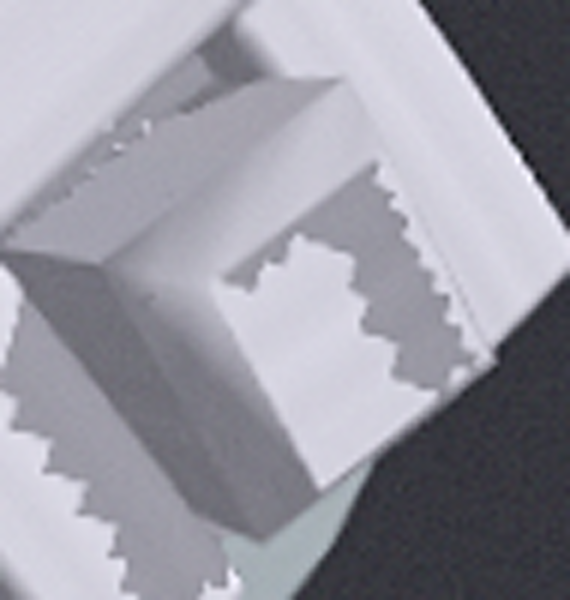

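View pics/o10b.png

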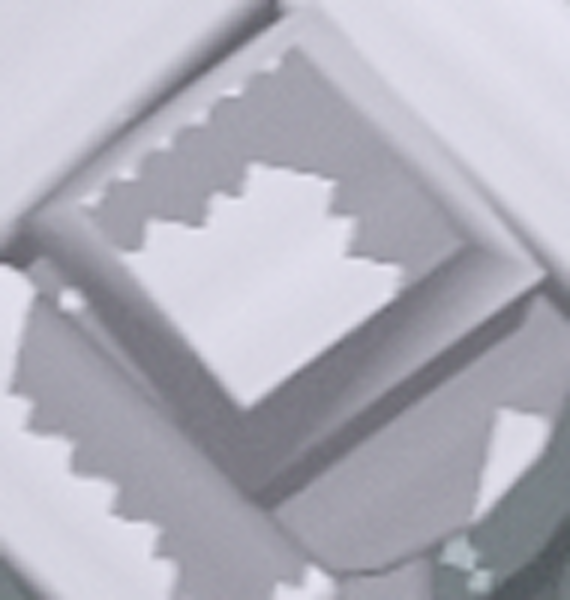

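```bash
python3 -c "
from fitsq import *
f=dict(np.load('w11.npz'))
m=lambda a,b,*k:(425+(a+.5)/6-.5,80+(b+.5)/6-.5,*k)
print(fit(f,[m(217,285,121,9,-1,-1),m(378,162,121,9,-1,1),m(318,492,121,9,1,-1),m(105,265,114,13,-1,-1),m(340,82,114,13,-1,1),m(262,542,114,13,1,-1)],-.7))
f=dict(np.load('w10.npz'))
m=lambda a,b,*k:(250+(a+.5)/6-.5,10+(b+.5)/6-.5,*k)
print(fit(f,[m(88,205,121,9,-1,-1),m(295,48,121,9,-1,1),m(245,408,121,9,1,-1),m(465,243,121,9,1,1),m(262,505,114,13,1,-1),m(548,275,114,13,1,1),m(30,215,114,13,-1,-1),m(305,5,114,13,-1,1)],-.6))
"
```

```text
(array([ 536.842, -215.15 ,   -0.694]), [[-1.6, 0.6], [1.1, -1.4], [0.5, 0.3], [-1.1, 0.1], [1.5, -0.5], [0.1, 1.0]])
(array([ 536.703, -215.21 ,   -0.679]), [[-1.0, 0.7], [0.6, -0.8], [1.2, 0.4], [1.0, 0.1], [-1.8, -0.6], [0.2, -0.3], [-1.8, 1.7], [1.5, -1.2]])
```

```bash
python3 -c "
from fitsq import *
f=dict(np.load('w9.npz'))
m=lambda a,b,*k:(176+(a+.5)/9-.5,89+(b+.5)/9-.5,*k)
print(fit(f,[m(105,290,121,9,-1,-1),m(272,108,121,9,-1,1),m(285,468,121,9,1,-1),m(460,265,121,9,1,1),m(335,525,114,13,1,-1),m(555,262,114,13,1,1)],-.6))
"; python3 arc.py 0.02 97
```

```text
(array([ 536.868, -214.86 ,   -0.547]), [[0.6, 0.6], [-0.2, -1.3], [0.4, -0.3], [-0.7, 0.3], [-0.8, 1.1], [0.6, -0.2]])
tcp [ 475.5 -291.2  100.9] r 98.2 ang -2.252 locknut+stem 2.061 F [ 6.  -6.3 -9.3] M [-0.9  -0.63 -0.04] w 0.271 t 19.18
[ 0.0022 -0.0003 -0.0001] -2.27
[ 0.0038 -0.0014 -0.0001] -2.29
[ 0.0054 -0.0026 -0.0002] -2.31
[ 0.007  -0.0037 -0.0002] -2.33
[ 0.0086 -0.0047 -0.0003] -2.35
```

Fits of the square head give a screw turn of about 0.15 rad, taken up by play and the pin. The locknut is at about 1.89, close to its stop. I make one small further push to feel the stop.

Request:
apply_moves(
  moves=[
    [0.0014,-0.001,0,0,0,0,0.9],
    [0.0026,-0.0018,0,0,0,0,0.9],
    [0.0026,-0.0018,0,0,0,0,0.9],
  ],
)

```text
time: 19.55
tcp_pos: [474.5, -290.5, 101.0]
eef_rot: [0.015, 0.625, 0.781, -0.003]
ft_force: [8.4, -7.1, -12.3]
width: 0.27
```

```bash
python3 arc.py 0.02 97;  python3 -c "
from sq import *
f=grabw('w13');draw(f,(537,-215),[None],(425,90,520,190),6,'pics/o13b.png')
"
```

```text
tcp [ 474.5 -290.5  101. ] r 98.2 ang -2.265 locknut+stem 2.074 F [  8.4  -7.1 -12.3] M [-1.05 -1.09  0.01] w 0.27 t 19.55
[ 0.0023 -0.0002 -0.0001] -2.28
[ 0.0038 -0.0014 -0.0001] -2.3
[ 0.0054 -0.0025 -0.0002] -2.32
[ 0.007  -0.0036 -0.0002] -2.34
[ 0.0087 -0.0046 -0.0003] -2.36
```

View pics/o13b.png

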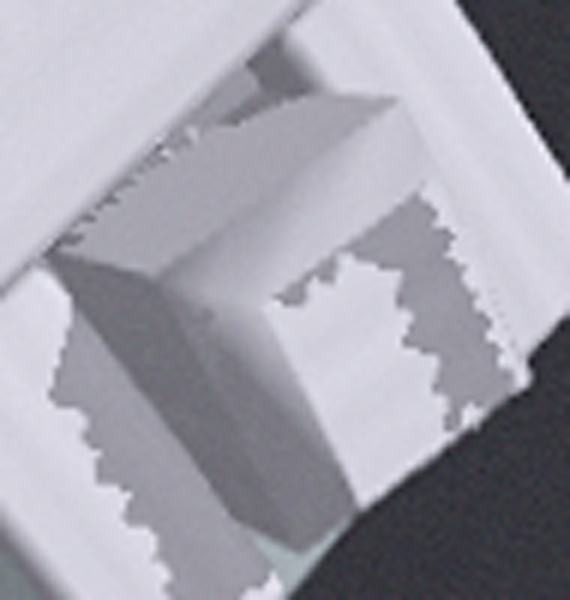

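```bash
python3 -c "
from fitsq import *
f=dict(np.load('w13.npz'))
m=lambda a,b,*k:(425+(a+.5)/6-.5,90+(b+.5)/6-.5,*k)
print(fit(f,[m(270,303,121,9,-1,-1),m(422,188,121,9,-1,1),m(360,507,121,9,1,-1),m(155,275,114,13,-1,-1),m(398,98,114,13,-1,1),m(300,553,114,13,1,-1)],-.7))
"
```

```text
(array([ 536.733, -215.181,   -0.719]), [[-1.7, 0.6], [2.3, -2.0], [0.1, 0.2], [-0.5, 0.5], [0.5, 0.1], [-0.2, 0.6]])
```

Little motion for a rising force, so it is at the stop. I release, rise and measure from above.

Request:
apply_moves(
  moves=[
    [0,0,0,0,0,0,0.9],
    [0,0,0,0,0,0,0.6],
    [0,0,0,0,0,0,0.5],
    [0,0,-0.03,0,0,0,0.5],
    [0,0,-0.08,0,0,0,0.5],
  ],
)

```text
time: 20.23
tcp_pos: [472.3, -288.2, 181.0]
eef_rot: [0.014, 0.625, 0.781, -0.003]
ft_force: [0.1, 0.0, 0.5]
width: 0.499
```

```bash
python3 -c "
from h import *
plan(490,-260,260,1.8)"
```

```text
tcp [ 472.3 -288.2  181. ] yaw 1.792 F [0.1 0.  0.5] w 0.499 t 20.23 q [-0.66  0.44  1.81 -0.01  0.86 -0.88]
shift m [ 0.0217  0.0245 -0.0793] rotdeg [ 0.71  1.43 -0.45]
```

```bash
python3 -c "
from h import *
plan(531,-323,230,1.8)"
```

```text
tcp [ 472.3 -288.2  181. ] yaw 1.792 F [0.1 0.  0.5] w 0.499 t 20.23 q [-0.66  0.44  1.81 -0.01  0.86 -0.88]
shift m [-0.048   0.0503 -0.0472] rotdeg [ 0.71  1.43 -0.45]
```

Request:
apply_moves(
  moves=[
    [-0.02,0.025,-0.03,0.7,1.4,0,0.4],
    [-0.045,0.05,-0.05,0.7,1.4,0,0.4],
    [-0.047,0.05,-0.05,0.7,1.4,0,0.4],
    [-0.047,0.05,-0.05,0.7,1.4,0,0.4],
  ],
)

```text
time: 20.72
tcp_pos: [529.7, -321.5, 232.1]
eef_rot: [-0.0, 0.625, 0.781, -0.0]
ft_force: [0.7, 0.2, -0.7]
width: 0.603
```

```bash
python3 -c "
from sq import *
plan(531,-323,230,1.8)
f=grabw('w14')
for p in [[537,-215,118],[476,-288,125]]: print(wproj(f,p))
for n in ['seat','pin_top','lever_grip','spanner','spanner_tail']:
  print(n,[(np.round(d['position'],1).tolist(),round(d['p'],2)) for d in vision.landmark_of(n,'wrist')][:3])
"
```

```text
tcp [ 529.7 -321.5  232.1] yaw 1.7922 F [ 0.7  0.2 -0.7] w 0.603 t 20.73 q [-0.65  0.48  1.57 -0.    1.09 -0.87]
shift m [-0.0017  0.001   0.0021] rotdeg [-0.04 -0.04 -0.45]
[354.0897882   74.74287585]
[261.52710054 145.01771806]
seat [([539.5, -213.1, 89.4], 0.92)]
pin_top []
lever_grip [([475.1, -288.9, 124.7], 0.76), ([540.2, -210.4, 89.5], 0.44)]
spanner [([536.3, -211.3, 89.7], 0.77)]
spanner_tail []
```

View pics/w14.png

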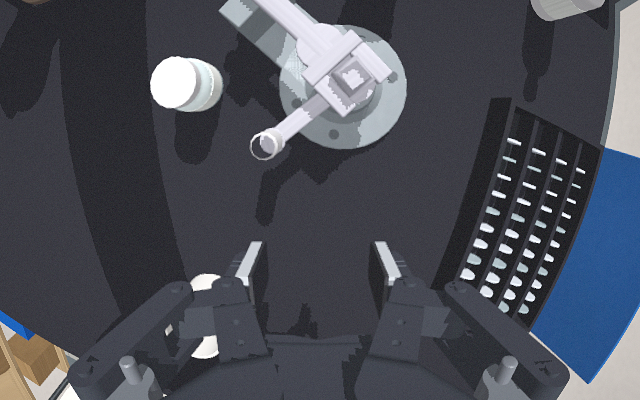

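```bash
python3 -c "
from sq import *
f=dict(np.load('w14.npz'))
draw(f,(537,-215),[None],(310,35,400,120),8,'pics/o14b.png')
draw(f,(537,-215),[None],(235,100,335,170),8,'pics/o14g.png')
"
```

```text
(no output)
```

View pics/o14b.png

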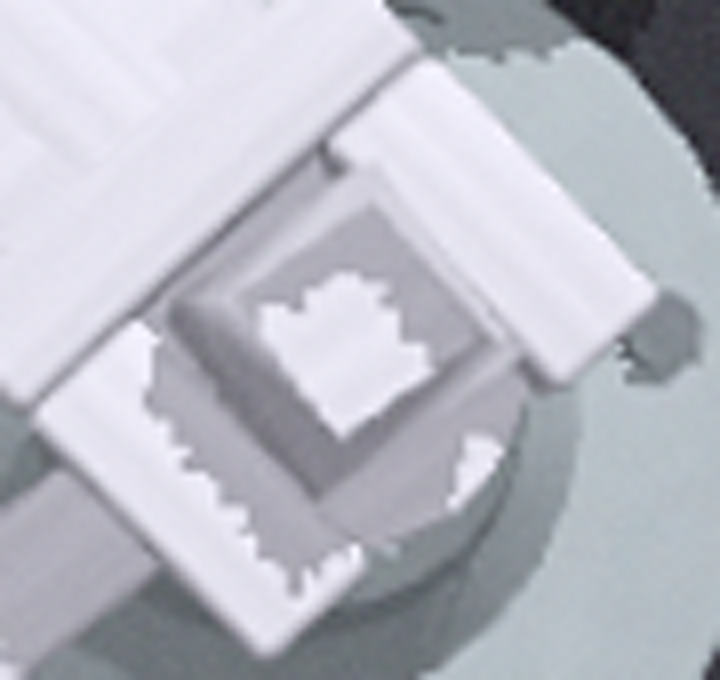

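View pics/o14g.png

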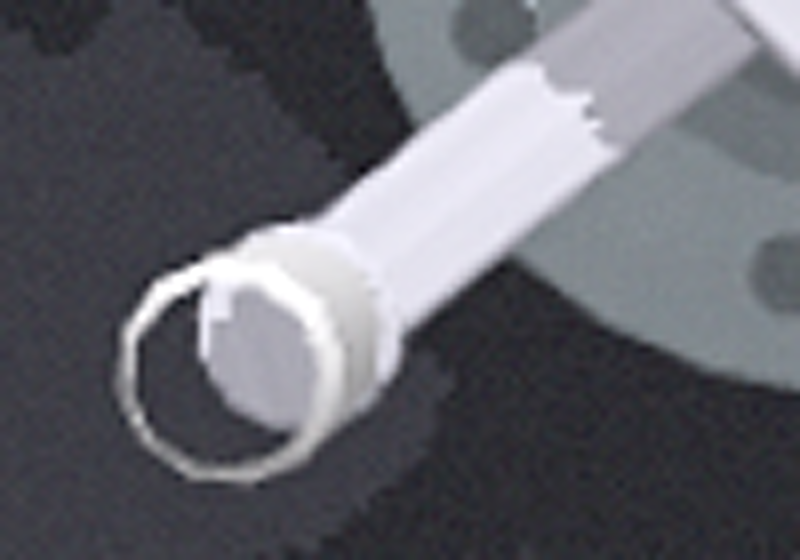

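```bash
python3 -c "
from fitsq import *
f=dict(np.load('w14.npz'))
m=lambda a,b,*k:(310+(a+.5)/8-.5,35+(b+.5)/8-.5,*k)
x,r=fit(f,[m(245,298,121,9,-1,-1),m(370,203,121,9,-1,1),m(343,440,121,9,1,-1),m(490,340,121,9,1,1),m(172,302,114,13,-1,-1),m(320,497,114,13,1,-1),m(520,360,114,13,1,1),m(365,165,114,13,-1,1)],-.7)
print(x,r)
g=wback(f,235+(232.5)/8-.5,100+(368.5)/8-.5,125)[:2]
v=g-x[:2];a=np.arctan2(v[1],v[0]);print('grip',g,np.hypot(*v),a,'locknut',.349-(a-x[2]),'stem',-.547-x[2])
P=lambda u,v,z: wback(f,310+(u+.5)/8-.5,35+(v+.5)/8-.5,z)[:2]
for A,B in [((35,405),(420,55)),((35,410),(265,655)),((330,145),(555,385)),((435,60),(660,295))]:
  d=P(*B,102)-P(*A,102);print('sp edge',np.arctan2(d[1],d[0]))
"
```

```text
[ 536.877 -215.303   -0.695] [[-1.5, 0.4], [0.5, -0.2], [-0.3, 0.2], [-1.1, 0.1], [0.3, 0.0], [0.8, 0.2], [0.3, -0.3], [1.0, -0.5]]
grip [ 477.74801262 -288.10302688] 93.78742485919754 -2.252938816355416 locknut 1.9069388163554162 stem 0.1479999999999999
sp edge 0.9906951581146779
sp edge -0.5992897530175337
sp edge -0.5896141594441111
sp edge -0.5740755457035623
```

The locknut is at about 1.91, at its stop, and the screw at about 0.15 rad. The spanner yaw is about -0.585. Back to the handle.

```bash
python3 -c "
from h import *
plan(482.4,-179.1,230,np.pi-.585)"
```

```text
tcp [ 530.1 -321.7  232.6] yaw 1.7922 F [-0.8  0.3  0.7] w 0.601 t 21.02 q [-0.65  0.48  1.57 -0.    1.09 -0.87]
shift m [ 0.1496 -0.0152  0.0026] rotdeg [-1.000e-02 -0.000e+00 -4.379e+01]
```

Request:
apply_moves(
  moves=[
    [0.05,-0.005,0,0,0,-9,0.4],
    [0.1,-0.01,0,0,0,-18,0.4],
    [0.149,-0.014,0,0,0,-28,0.4],
    [0.149,-0.014,0,0,0,-38,0.4],
    [0.149,-0.014,0,0,0,-43.8,0.4],
  ],
)

```text
time: 21.65
tcp_pos: [483.5, -178.8, 232.8]
eef_rot: [0.0, 0.286, 0.958, -0.0]
ft_force: [-0.1, 0.6, 0.3]
width: 0.601
```

```bash
python3 -c "
from h import *
plan(482.4,-179.1,160,np.pi-.585)"
```

```text
tcp [ 483.5 -178.8  232.8] yaw 2.5621 F [-0.1  0.6  0.3] w 0.601 t 21.65 q [-0.48  0.33  1.82 -0.    0.99 -1.47]
shift m [ 0.0008 -0.0009  0.0728] rotdeg [-0.01  0.02  0.31]
```

Request:
apply_moves(
  moves=[
    [0.0008,-0.001,0.04,0,0,0.3,0.5],
    [0.0008,-0.001,0.083,0,0,0.3,0.5],
    [0.0008,-0.001,0.083,0,0,0.3,0.5],
    [0.0008,-0.001,0.083,0,0,0.3,0.5],
  ],
)

```text
time: 22.15
tcp_pos: [482.9, -179.4, 151.1]
eef_rot: [0.001, 0.288, 0.958, -0.0]
ft_force: [1.2, -0.2, 0.8]
width: 0.501
```

```bash
python3 -c "
from edge import *
plan(482.4,-179.1,97,np.pi-.585)
f=grabw('w15')
for l,r,v in edges(f,range(95,240,15),320,half=35):
    z,m=widthz(f,l,r,v); print(v,round(l,1),round(r,1),'z',round(z,1),np.round(m,1), np.round(wback(f,(l+r)/2,v,100)[:2],1))
"
```

```text
tcp [ 482.9 -179.4  151.1] yaw 2.5569 F [ 1.2 -0.2  0.8] w 0.501 t 22.15 q [-0.48  0.44  1.92 -0.    0.78 -1.47]
shift m [ 0.0007 -0.      0.0541] rotdeg [0.   0.09 0.02]
95 298.9 334.5 z 98.8 [ 415.2 -135.3] [ 415.4 -135.4]
110 300.5 333.6 z 85.1 [ 423.2 -140.3] [ 423.3 -140.4]
125 300.4 333.6 z 86.7 [ 431.5 -145.9] [ 431.1 -145.6]
140 300.3 333.5 z 88.3 [ 439.8 -151.4] [ 439.  -150.8]
155 300.5 352.2 z 163.2 [ 441.8 -147.7] [ 450.2 -151.1]
170 301.8 352.4 z 161.8 [ 447.7 -151.1] [ 458.5 -156. ]
185 301.9 352.7 z 163.7 [ 452.9 -154.5] [ 466.8 -161.3]
200 302.5 333.0 z 79.5 [ 476.8 -175.2] [ 471.8 -171.9]
215 302.7 332.8 z 79.8 [ 486.3 -181.5] [ 480.4 -177.7]
230 300.8 332.9 z 96.5 [ 490.2 -184.9] [ 489.  -184.1]
```

View pics/w15.png

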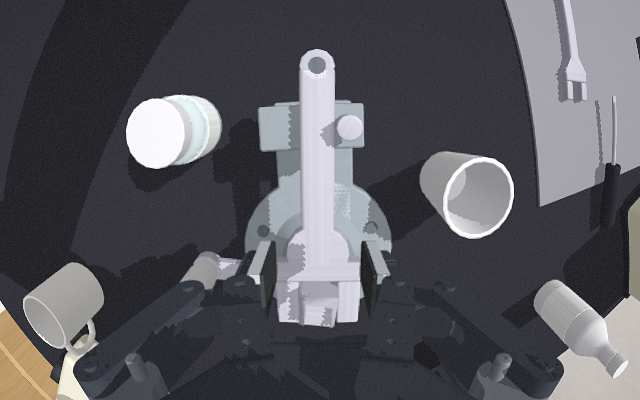

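The handle is centred between the fingers, on the line from (317,65) to (318,230). I descend and grip.

Request:
apply_moves(
  moves=[
    [0,0,0.03,0,0,0,0.5],
    [0,0,0.052,0,0,0,0.5],
    [0,0,0.053,0,0,0,0.55],
    [0,0,0.053,0,0,0,0.66],
  ],
  grip_force=40,
)

```text
time: 22.7
tcp_pos: [483.7, -179.9, 99.8]
eef_rot: [0.002, 0.288, 0.958, -0.0]
ft_force: [0.1, -0.6, 0.2]
width: 0.342
```

Request:
apply_moves(
  moves=[
    [0,0,0,0,0,0,0.75],
    [0,0,0,0,0,0,0.95],
    [0,0,0,0,0,0,0.95],
    [0,0,0,0,0,0,0.95],
  ],
  grip_force=60,
)

```text
time: 23.2
tcp_pos: [483.6, -180.3, 100.8]
eef_rot: [0.002, 0.288, 0.958, -0.001]
ft_force: [-3.0, -3.8, -0.9]
width: 0.204
```

```bash
python3 -c "
from edge import *
plan(482.4,-179.1,97,np.pi-.585)
f=grabw('w16')"
```

```text
tcp [ 483.6 -180.3  100.8] yaw 2.5571 F [-3.  -3.8 -0.9] w 0.204 t 23.2 q [-0.48  0.52  1.96 -0.    0.66 -1.47]
shift m [0.0017 0.0004 0.0038] rotdeg [-0.01  0.3   0.03]
```

View pics/w16.png

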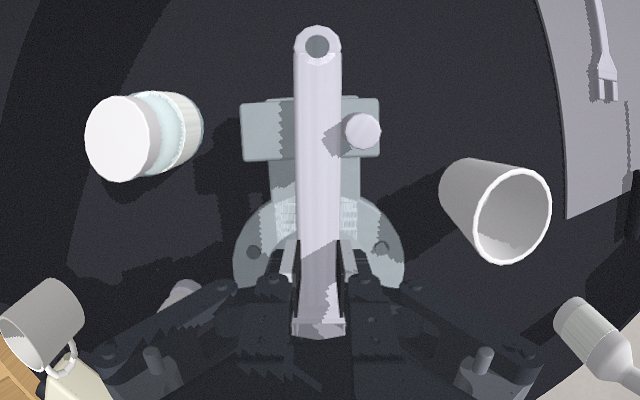

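The fingers hold the handle a bit high (TCP 100.8), so I regrasp lower.

Request:
apply_moves(
  moves=[
    [0,0,0,0,0,0,0.66],
    [0,0,0,0,0,0,0.62],
    [0,0,0.005,0,0,0,0.62],
    [0,0,0.007,0,0,0,0.62],
    [0,0,0.007,0,0,0,0.62],
  ],
)

```text
time: 23.88
tcp_pos: [483.6, -180.3, 93.5]
eef_rot: [0.002, 0.288, 0.958, -0.001]
ft_force: [0.2, -0.7, 0.0]
width: 0.376
```

Request:
apply_moves(
  moves=[
    [0,0,0.001,0,0,0,0.75],
    [0,0,0.001,0,0,0,0.95],
    [0,0,0.001,0,0,0,0.95],
    [0,0,0.001,0,0,0,0.95],
  ],
  grip_force=70,
)

```text
time: 24.38
tcp_pos: [483.6, -180.5, 93.0]
eef_rot: [0.003, 0.288, 0.958, -0.001]
ft_force: [-2.6, -1.0, 7.0]
width: 0.234
```

Better grip: width 0.234, TCP 93. I lift straight up.

Request:
apply_moves(
  moves=[
    [0,0,-0.005,0,0,0,0.95],
    [0,0,-0.012,0,0,0,0.95],
    [0,0,-0.02,0,0,0,0.95],
  ],
)

```text
time: 24.75
tcp_pos: [483.3, -180.3, 113.2]
eef_rot: [0.002, 0.288, 0.958, -0.001]
ft_force: [-0.5, -0.0, -5.0]
width: 0.234
```

Request:
apply_moves(
  moves=[
    [0,0,-0.01,0,0,0,0.95],
    [0,0,-0.03,0,0,0,0.95],
    [0,0,-0.07,0,0,0,0.95],
    [0,0,-0.09,0,0,0,0.95],
  ],
)

```text
time: 25.25
tcp_pos: [483.5, -180.2, 206.0]
eef_rot: [0.004, 0.288, 0.958, -0.001]
ft_force: [0.3, 0.6, -1.8]
width: 0.236
```

```bash
python3 -c "
from edge import *
plan(522,256,195,np.pi-.2)
f=grabw('w17')
g=grab('scene','s17.png');cv2.imwrite('pics/s17c.png',cv2.resize(g['img'][150:270,200:320,::-1],None,fx=5,fy=5,interpolation=cv2.INTER_CUBIC))
"
```

```text
tcp [ 483.5 -180.2  206. ] yaw 2.5574 F [ 0.3  0.6 -1.8] w 0.236 t 25.25 q [-0.48  0.36  1.86 -0.    0.91 -1.47]
shift m [0.2086 0.3851 0.0094] rotdeg [ -0.09   0.45 -22.01]
```

View pics/w17.png

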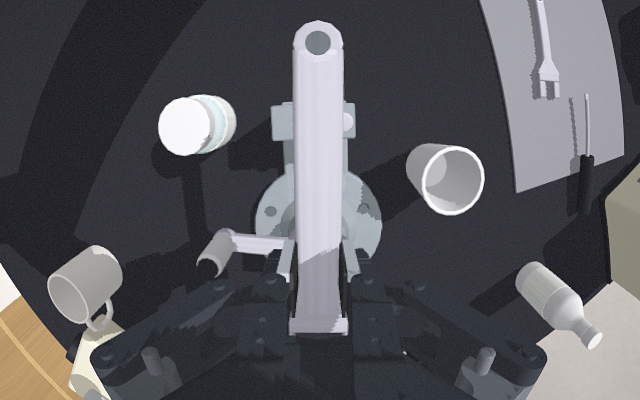

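View pics/s17c.png

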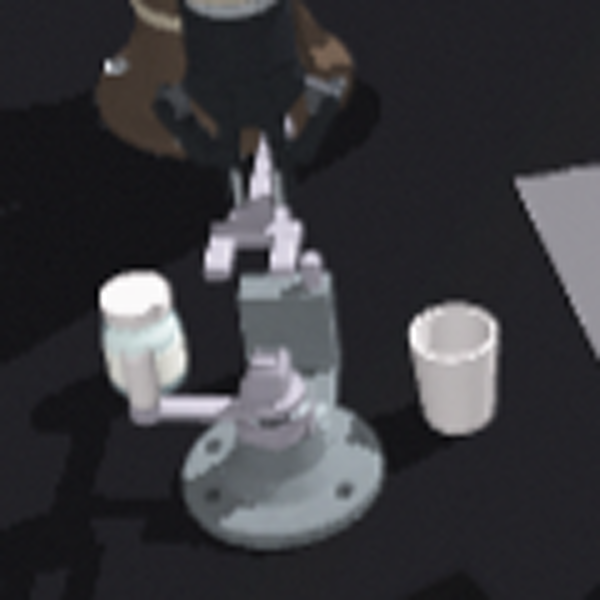

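The spanner is off the stand; the lever now points to (215,265) in the wrist view. I carry it back to its old place on the mat.

Request:
apply_moves(
  moves=[
    [0.025,0.045,0,0,0,-2,0.95],
    [0.05,0.09,0,0,0,-5,0.95],
    [0.075,0.14,0,0,0,-8,0.95],
    [0.1,0.185,0,0,0,-11,0.95],
    [0.13,0.235,0,0,0,-14,0.95],
  ],
)

```text
time: 25.98
tcp_pos: [504.9, 88.9, 204.3]
eef_rot: [0.004, 0.169, 0.986, -0.002]
ft_force: [1.4, -0.5, -1.1]
width: 0.232
```

```bash
python3 -c "
from h import *
plan(526.8,255.6,150,np.pi-.2)"
```

```text
tcp [504.9  88.9 204.3] yaw 2.8029 F [ 1.4 -0.5 -1.1] w 0.232 t 25.98 q [ 0.05  0.36  1.87 -0.01  0.9  -1.18]
shift m [0.0352 0.1646 0.0536] rotdeg [-0.17  0.51 -7.95]
```

Request:
apply_moves(
  moves=[
    [0.01,0.05,0,0,0.5,-3,0.95],
    [0.02,0.1,0.01,0,0.5,-6,0.95],
    [0.034,0.15,0.04,0,0.5,-8,0.95],
    [0.035,0.164,0.08,0,0.5,-8,0.95],
    [0.035,0.164,0.12,0,0.5,-8,0.95],
  ],
)

```text
time: 26.6
tcp_pos: [526.9, 256.0, 81.7]
eef_rot: [-0.0, 0.098, 0.995, -0.001]
ft_force: [0.1, -0.3, -1.7]
width: 0.231
```

```bash
python3 -c "
from edge import *
plan(526.8,255.6,20,np.pi-.2)
f=grabw('w18')"
```

```text
tcp [526.9 256.   81.7] yaw 2.9445 F [ 0.1 -0.3 -1.7] w 0.231 t 26.6 q [ 0.34  0.62  1.79 -0.    0.73 -1.03]
shift m [ 0.     -0.0002  0.0617] rotdeg [-0.17 -0.    0.17]
```

View pics/w18.png

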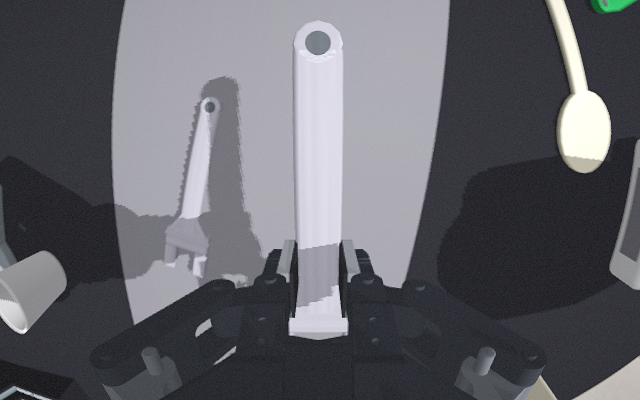

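The spanner is over the mat, clear of the small one at (200,170), so I lower it.

Request:
apply_moves(
  moves=[
    [0,0,0.03,0,0,0,0.95],
    [0,0,0.055,0,0,0,0.95],
    [0,0,0.066,0,0,0,0.95],
    [0,0,0.068,0,0,0,0.95],
  ],
)

```text
time: 27.15
tcp_pos: [524.4, 254.0, 9.0]
eef_rot: [-0.004, 0.099, 0.995, -0.003]
ft_force: [-0.3, -0.2, -2.7]
width: 0.226
```

```bash
python3 -c "
from h import *
plan(526.8,255.6,7,np.pi-.2)"
```

```text
tcp [524.4 254.    9. ] yaw 2.9434 F [-0.3 -0.2 -2.7] w 0.226 t 27.15 q [ 0.34  0.73  1.83 -0.    0.59 -1.03]
shift m [-0.0021  0.002   0.0019] rotdeg [-0.39 -0.37  0.1 ]
```

Request:
apply_moves(
  moves=[
    [0,0,0,0,0,0,0.95],
    [0,0,0.001,0,0,0,0.95],
  ],
)

```text
time: 27.4
tcp_pos: [524.8, 254.2, 8.9]
eef_rot: [-0.003, 0.099, 0.995, -0.003]
ft_force: [-1.0, 0.0, -2.3]
width: 0.23
```

Request:
apply_moves(
  moves=[
    [0,0,0.0015,0,0,0,0.95],
    [0,0,0.0025,0,0,0,0.95],
  ],
)

```text
time: 27.65
tcp_pos: [525.0, 254.2, 7.0]
eef_rot: [-0.002, 0.099, 0.995, -0.003]
ft_force: [-4.4, -1.8, 16.5]
width: 0.229
```

Contact at TCP z 7 with 16 N, as expected. I release and rise.

Request:
apply_moves(
  moves=[
    [0,0,-0.0005,0,0,0,0.9],
    [0,0,-0.0005,0,0,0,0.6],
    [0,0,-0.0005,0,0,0,0.5],
    [0,0,-0.0005,0,0,0,0.45],
  ],
)

```text
time: 28.15
tcp_pos: [525.0, 254.3, 7.5]
eef_rot: [-0.002, 0.099, 0.995, -0.003]
ft_force: [-0.0, -0.9, 0.1]
width: 0.545
```

Request:
apply_moves(
  moves=[
    [0,0,-0.03,0,0,0,0.45],
    [-0.02,0,-0.09,0,0,0,0.4],
    [-0.05,0,-0.15,0,0,0,0.4],
    [-0.06,0,-0.21,0,0,0,0.4],
    [-0.06,0,-0.26,0,0,0,0.4],
  ],
)

```text
time: 28.78
tcp_pos: [585.8, 243.3, 269.6]
eef_rot: [-0.002, 0.099, 0.995, -0.002]
ft_force: [0.7, -0.6, 0.3]
width: 0.602
```

```bash
python3 -c "
from edge import *
plan(526.8,255.6,7,np.pi-.2)
f=grabw('w19')
for n in ['spanner','spanner_tail','mat','small_spanner','cup']:
  print(n,[(np.round(d['position'],1).tolist(),round(d['p'],2)) for d in vision.landmark_of(n,'wrist')][:2])
cv2.imwrite('pics/o19.png',spov(f,(587.5,242),-.2,4))
g=grab('scene','s19.png')
t=grab('top','t19.png')
for n in ['lens_jar','cup','spray_bottle','occluder','mug','screwdriver','small_spanner','lever_grip','seat']:
  print(n,[(np.round(d['position']).tolist(),round(d['p'],2)) for d in vision.landmark_of(n,'top')][:2])
"
```

```text
tcp [585.8 243.3 269.6] yaw 2.9428 F [ 0.7 -0.6  0.3] w 0.602 t 28.77 q [ 0.29  0.47  1.48 -0.    1.19 -1.08]
shift m [0.0594 0.0017 0.2628] rotdeg [-0.28 -0.19  0.07]
spanner [([589.4, 244.0, 2.3], 0.74)]
spanner_tail [([425.7, 276.0, 1.2], 0.66), ([363.2, -249.9, -4.1], 0.3)]
mat [([521.0, 204.7, 2.0], 0.97)]
small_spanner [([551.0, 140.4, 9.3], 0.61)]
cup [([543.6, -68.7, 4.4], 0.92)]
lens_jar [([365.0, -244.0, 2.0], 0.49), ([533.0, -212.0, -1.0], 0.15)]
cup [([548.0, -65.0, -4.0], 0.79), ([660.0, 166.0, 6.0], 0.53)]
spray_bottle [([799.0, 9.0, -0.0], 0.7)]
occluder [([448.0, 515.0, 2.0], 0.69), ([542.0, 140.0, 5.0], 0.31)]
mug [([416.0, -541.0, 5.0], 0.84), ([515.0, 211.0, 4.0], 0.73)]
screwdriver [([658.0, 168.0, 3.0], 0.7)]
small_spanner [([540.0, 141.0, 4.0], 0.57)]
lever_grip [([480.0, -287.0, 124.0], 0.58), ([416.0, -540.0, 4.0], 0.49)]
seat [([536.0, -214.0, 91.0], 0.85)]
```

View pics/o19.png

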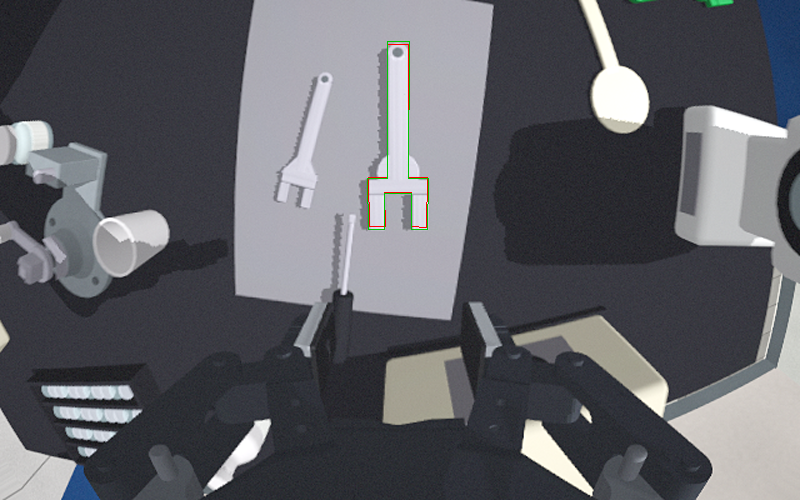

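View pics/s19.png

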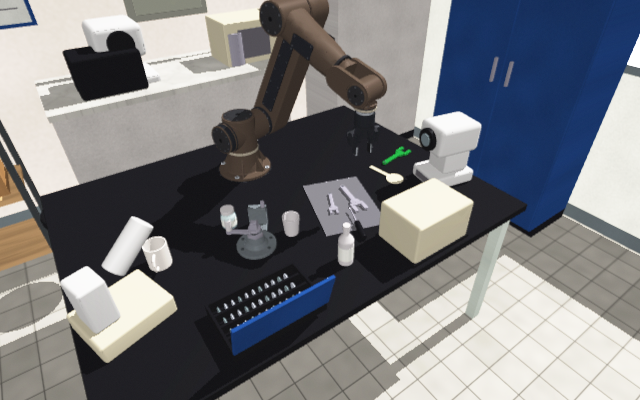

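The spanner lies flat on the mat and the overlay agrees. There is time left, so I take one last look at the stand from above.

Request:
apply_moves(
  moves=[
    [0,-0.05,0,0,0,0,0.4],
    [0,-0.11,0,0,0,0,0.4],
    [0,-0.17,0,0,0,0,0.4],
    [0,-0.23,0,0,0,0,0.4],
    [0,-0.29,0,0,0,0,0.4],
  ],
)

```text
time: 30.25
tcp_pos: [527.6, -42.4, 269.0]
eef_rot: [-0.002, 0.099, 0.995, -0.003]
ft_force: [1.1, -0.7, -0.4]
width: 0.602
```

```bash
python3 -c "
from h import *
plan(584,-264,250,2.94)"
```

```text
tcp [527.6 -42.4 269. ] yaw 2.9437 F [ 1.1 -0.7 -0.4] w 0.602 t 30.25 q [-0.2   0.32  1.74 -0.01  1.09 -1.57]
shift m [-0.0989 -0.206   0.0198] rotdeg [-0.32 -0.21  0.21]
```

Request:
apply_moves(
  moves=[
    [-0.02,-0.05,0.01,0,0,0,0.4],
    [-0.05,-0.1,0.02,0,0,0,0.4],
    [-0.08,-0.16,0.02,0,0,0,0.4],
    [-0.099,-0.206,0.02,0,0,0,0.4],
    [-0.099,-0.206,0.02,0,0,0,0.4],
  ],
)

```text
time: 30.88
tcp_pos: [584.0, -267.4, 248.9]
eef_rot: [-0.002, 0.101, 0.995, -0.003]
ft_force: [-0.4, 0.8, 0.6]
width: 0.599
```

```bash
python3 -c "
from sq import *
plan(584,-264,250,2.94)
f=grabw('w20')
q=wproj(f,[537,-215,118]);g=wproj(f,[478,-288,125]);print(q,g)
u,v=int(q[0])-40,max(0,int(q[1])-40);print(u,v);draw(f,(537,-215),[None],(u,v,u+80,v+80),7,'pics/o20b.png')
u,v=int(g[0])-40,max(0,int(g[1])-40);print(u,v);draw(f,(537,-215),[None],(u,v,u+80,v+80),7,'pics/o20g.png')
"
```

```text
tcp [ 584.  -267.4  248.9] yaw 2.94 F [-0.4  0.8  0.6] w 0.599 t 30.88 q [-0.53  0.5   1.49 -0.01  1.15 -1.9 ]
shift m [ 0.0007  0.0033 -0.0011] rotdeg [-0.33 -0.23  0.  ]
[366.4854088  128.54396329] [270.53240543  79.31755343]
326 88
230 39
```

View pics/o20b.png

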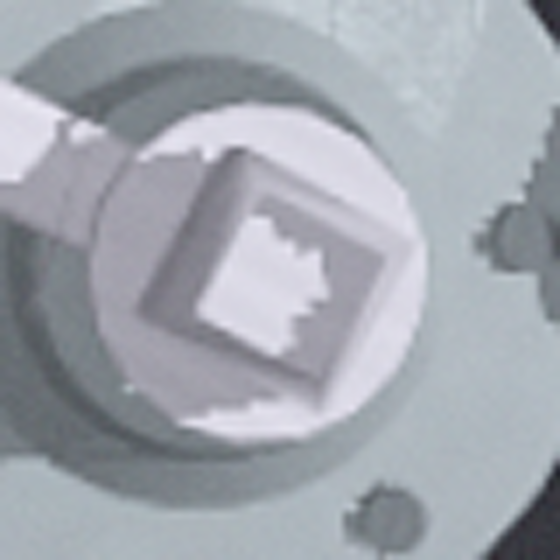

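View pics/o20g.png

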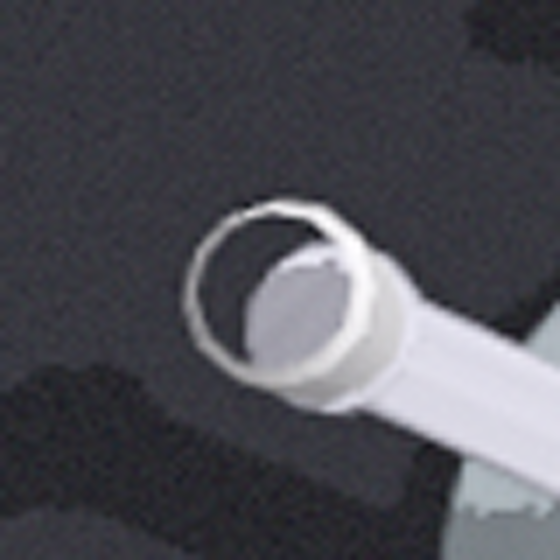

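```bash
python3 -c "
from fitsq import *
f=dict(np.load('w20.npz'))
m=lambda a,b,*k:(326+(a+.5)/7-.5,88+(b+.5)/7-.5,*k)
x,r=fit(f,[m(260,208,121,9,-1,-1),m(197,305,121,9,1,-1),m(318,377,121,9,1,1),m(385,257,121,9,-1,1),m(238,150,114,13,-1,-1),m(143,308,114,13,1,-1),m(322,405,114,13,1,1),m(413,243,114,13,-1,1)],-.7)
print(x,r)
g=wback(f,230+280/7-.5,39+292/7-.5,125)[:2]
v=g-x[:2];a=np.arctan2(v[1],v[0]);print('grip',g,np.hypot(*v),a,'locknut',.349-(a-x[2]),'stem',-.547-x[2])
for st in [(-.547+-0.0)]:pass
import importlib,sq; sq.draw(f,x[:2],[-.55,x[2],-.75],(326,88,406,168),3.3,'pics/o20c.png')
"
```

```text
[ 536.352 -214.962   -0.685] [[0.1, -3.2], [-0.6, 0.8], [-0.2, 0.4], [0.0, -0.2], [0.4, -1.0], [0.2, 1.7], [-0.3, 1.6], [0.4, -0.1]]
grip [ 478.55856373 -289.02992399] 93.94753131182995 -2.233394304321268 locknut 1.8973943043212678 stem 0.138
```

View pics/o20c.png

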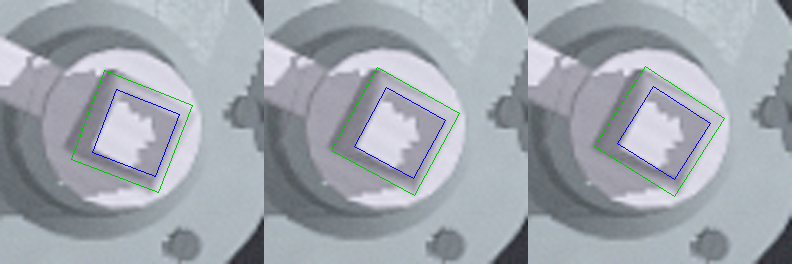

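The locknut measures about 1.90 and the screw turn about 0.14 rad, both within limits. The arm is clear of everything, so I hand in.

```bash
python3 -c "
from h import *
print(ctrl.job_done())"
```

```text
the job is handed in; nothing more can be done
None
```

The locknut is at its stop, the larger spanner is back flat on the mat, and I handed the job in at about 31 s of the 72 s allowed. The hand-in gave no verdict.

**What I did:** I fitted the larger grey spanner on the square head with its handle on the rest beside the pin. I then swung the lever clockwise until it stopped, lifted the spanner off and laid it back in its old place. I regrasped the handle once before the lift because the first grip was too high.

**Last checks:**
- **Locknut:** about 1.90 rad from the final picture (1.91 before the lift); it must be above 1.83. I could not read the joint directly. The push resistance only rose from about 5 N to 11 N at the end, so the pictures are the main evidence that it reached the stop.
- **Screw:** turned about 0.14 rad (8°) clockwise, against the 0.25 limit. The play between jaw and head and the gap to the pin took up more than I expected. One fit during the tightening read as high as about 0.17.
- **Spanner:** lies flat on the mat, and its drawn outline matches the picture.
- **Bystanders:** the network readings put them all within about 10 mm of where they started, close to the readings' own error.

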